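# Pack a cold box with ice and the two oldest dishes

## Robot

A 6-joint arm with a two-finger parallel gripper is mounted at the origin on a cart in front of the work surface, level with it; the furniture and walls round the work are solid. World frame = base frame: x ahead of the robot, y to its left, z up, the work surface at z = 0. Lengths are in mm, angles in rad, forces in N, time in s.
With the tool pointing down it reaches from about 350 to 875 mm from the base axis. Payload 4.2 kg.
Tool frame: the origin (TCP) lies midway between the tips of the shut fingers; the grasp point (between the pads) lies 19 mm behind it; z points along the fingers, y is the line along which they close (so a half turn about z gives the same grasp; the last joint's range is limited). The gripper opens to 85 mm and grips with 20 to 120 N. Pads are 22 mm wide; open, the fingers measure 114 mm over their backs; the gripper's body (76 mm by 85 mm) begins 54 mm behind the grasp point. The pads swing forward as they close: fully open they stand 13 mm farther back than shut.
Start: joints at [1.586, 0.385, 0.008, 0, -1.194, -0.259], TCP at [150.838, 606.504, 231.312] pointing down, gripper open.
Joint ranges: [-3.14, 3.14], [-1.21, 2.06], [-1.07, 1.41], [-3.16, 2.05], [-2.99, -0.16], [-3.1, 3.1]. Speed limits (rad/s): [2.79, 2.79, 3.14, 3.14, 3.14, 3.14].

## Interface

Orientations are given as a unit quaternion [x, y, z, w].
In Python, from bench import arm gives the robot as it stands. The module is installed in compiled form; this text tells all that it offers.
- The arm moves only by the shell command python3 -m handwheel 'ROWS' [OPENING]. ROWS is JSON, a list of rows, each an object of numbers: "x", "y", "z": the shift along the world's x, y, z each as a share of 20 cm, from -1 to 1; "ax", "ay", "az": the turn, a rotation vector about the world's x, y, z each as a share of 90 degrees, from -1 to 1. In form: [{"x": .., "y": .., "z": .., "ax": .., "ay": .., "az": ..}, ...]. A call has exactly 8 rows; each row shifts and turns the commanded pose from where the row before left it; what a row does not reach is not made up. A row lasts 1/10 s, in which the tool goes at most 50 mm and 8.59 degrees, less where a joint would pass 70% of its speed; a pose out of reach is approached as far as the arm can. A call with a number of a shift or a turn outside -1 to 1 is refused whole. A call with a gripper value outside its range is refused whole. OPENING is the opening, from -1 (shut) to 1 (fully open), set as the call begins (- or left out, the last holds). The fingers move at their own pace and stop on an object; the grip force is fixed at half the most. Time passes only in rows, so rows that do not move let the fingers close, or fill a call up. It gives the time, the measured TCP pose, the force, the opening and the grip force at its end, in the units of the state.
- arm.read_state(): the state, without advancing time (a new reading comes with each control period).
- arm.get_image(name): name is "scene" or "top" or "wrist"; returns the picture (384x512x3 uint8, red, green, blue); there is no depth.
- arm.camera_params(name): a dict with "K" (3x3 intrinsics, pixels), "position" and "orientation" of the camera in the world. Camera axes: x right, y down, z forward; pixel columns grow to the right and rows downward; lengths in mm; the calibration is good to about 2 mm. A picture is of the moment at which its call begins: read the wrist's pose just before it. camera_params takes no time and is no camera call; for the wrist camera it gives the pose at the moment of the call.
- arm.job_done(): hands the job in; it is judged then, once.
The state is a dict: "clock": time; "joints": joint angles; "joint_vel": joint speeds; "joint_efforts": joint torques, N m; "position": TCP position; "ee_rot": TCP orientation; "contact_force": force on the tool from outside, world axes, zero at the start; "wrist_torque": the same for the moment, N m; "gripper_width": finger opening in mm; "grasp_force": force on a finger pad.
Only numpy, scipy, OpenCV 4.12 (cv2) and the standard library are available. Lean on these libraries where they do the work, as an engineer would, in place of code of your own. Each camera call takes 0.05 s, during which the arm holds its last target. There are 200 camera calls.

## Task

Pack the cold box for the courier. First scoop all the ice from the steel tray into the ice bay (the bay of the white foam box nearer you) with the scoop - do not take or push ice in the tray with the fingers, though a piece spilt elsewhere may be picked up - and in the end have the scoop lying flat in the tray again; then take the two oldest dishes, the bottom two, from the dispenser one after the other: push its slide fully in, draw it fully back so that the rest drops, take the dish away, and stack the two flat in the other bay. Last, put the lid on squarely so that it sits down on the rim all round; leave the third and fourth dish in the dispenser and the other things standing about alone.

Things in the scene. Friction and masses are not known exactly. Their poses are not given: they have to be found in the camera images.
- ice_tray: narrow open steel tray, fixed, 221 x 78 mm, 36 mm high, walls and floor 3 mm (inside 215 x 72 mm). Origin: centre of its underside; x along it, -x end nearer the robot, z up. Inner floor at z = 3 mm, inner face of the near end wall at x = -107.5 mm. At the start the ice lies where x < 15 mm and the scoop behind it, its mouth towards the ice
- scoop_grip (a point): centre of the handle of the loose aluminium ice scoop (0.11 kg). -x is the way the mouth points, y across, z up. The handle is a bar 70 mm long (x), 14 mm wide (y, take it across this), 18 mm high; its centre is 60 mm above the scoop's underside and 35 mm behind the blade's back wall
- scoop_lip (a point): middle of the scoop's front lip, underside; axes as scoop_grip, from which it is -95, 0, -60 mm. The blade behind it is a flat floor 60 mm long, 62 mm wide, 1.6 mm thick, open in front; side walls from 8 mm behind the lip, 12 mm high in front and 24 mm behind, back wall 36 mm high
- ice_bay (a point): floor centre of the ice bay of the cold box: a white foam box, fixed, 184 x 132 mm, 68 mm high, walls 10 mm. x along the box, -x end nearer the robot, z up. The ice bay at the -x end is 80 mm long (x), 112 mm wide (y), 58 mm deep to the rim; a divider 8 mm thick, 12 mm lower than the rim, parts it from the dish bay
- dish_bay (a point): floor centre of the dish bay of the cold box, at its +x end, with a raised floor: 76 mm long (x), 112 mm wide (y), 40 mm deep below the rim; axes as ice_bay
- box_rim (a point): centre of the mouth of the cold box, at its rim (68 mm above the worktop); axes as ice_bay
- lid_grip (a point): middle of the grip rib on the loose white foam lid (0.10 kg), which lies right way up. x along lid and rib, z up. Plate 184 x 132 x 12 mm, under it a plug 154 x 102 x 6 mm that enters the box's mouth with 5 mm play each side; rib 70 mm (x) x 16 mm (y, take it across this) x 25 mm high. This point is 32 mm above the plug's underside, 26 mm above the plate's, which sits on the rim. Fits either way round
- column_floor (a point): fixed dish dispenser: centre of the floor (8 mm above the worktop) in its clear square column, 65 mm wide inside, 64 mm high, outside faces at x = -36 and +36 mm. Dishes come out to -x; z up. Four closed dishes lie in it (the topmost is not listed); a slot 18.5 mm high lets only the bottom one out, on to a tongue 48 mm wide that reaches to x = -135 mm
- slide (a joint): push slide of the dispenser, m: 0 drawn fully back (at the start), 0.097 pushed fully in to -x; about 1.2 N friction, no spring. Its 10 mm plate pushes the bottom dish out until the dish is about 88 mm in front of the column's centre; the stack rests on the plate and drops when the slide is drawn fully back
- slide_knob (a point): centre of the black upright knob of the slide, behind the column: 24 mm long (x), 14 mm wide (y, take it across this), 30 mm high, its centre 60 mm above the worktop. Axes as column_floor; 155 mm behind the column's centre when drawn back, 58 mm when pushed in
- ice_0_c (a point): centre of a piece of bullet ice, a barrel 28 mm in diameter and 28 mm high with well rounded edges, 16 g, slippery; between 5 and 8 pieces are present, the others read None
- ice_1_c (a point): centre of a piece of bullet ice, a barrel 28 mm in diameter and 28 mm high with well rounded edges, 16 g, slippery; between 5 and 8 pieces are present, the others read None
- ice_2_c (a point): centre of a piece of bullet ice, a barrel 28 mm in diameter and 28 mm high with well rounded edges, 16 g, slippery; between 5 and 8 pieces are present, the others read None
- ice_3_c (a point): centre of a piece of bullet ice, a barrel 28 mm in diameter and 28 mm high with well rounded edges, 16 g, slippery; between 5 and 8 pieces are present, the others read None
- ice_4_c (a point): centre of a piece of bullet ice, a barrel 28 mm in diameter and 28 mm high with well rounded edges, 16 g, slippery; between 5 and 8 pieces are present, the others read None
- ice_5_c (a point): centre of a piece of bullet ice, a barrel 28 mm in diameter and 28 mm high with well rounded edges, 16 g, slippery; between 5 and 8 pieces are present, the others read None
- ice_6_c (a point): centre of a piece of bullet ice, a barrel 28 mm in diameter and 28 mm high with well rounded edges, 16 g, slippery; between 5 and 8 pieces are present, the others read None
- ice_7_c (a point): centre of a piece of bullet ice, a barrel 28 mm in diameter and 28 mm high with well rounded edges, 16 g, slippery; between 5 and 8 pieces are present, the others read None
- plate_0_c (a point): centre of dish 1 of the stack, counted from the bottom: closed culture dish, a flat cylinder 60 mm in diameter and 15 mm high, 18 g; z up
- plate_1_c (a point): centre of dish 2 of the stack, counted from the bottom: closed culture dish, a flat cylinder 60 mm in diameter and 15 mm high, 18 g; z up
- plate_2_c (a point): centre of dish 3 of the stack, counted from the bottom: closed culture dish, a flat cylinder 60 mm in diameter and 15 mm high, 18 g; z up
- marker: bystander: black-capped marker pen lying on the worktop, 134 mm long along its y axis, 12 mm thick, origin at its middle; leave alone
- vial: bystander: small sample vial, 21 mm wide and 47 mm high, green cap; origin at its foot; leave alone
- timer: bystander: small white timer, 47 mm high; leave alone

How it is judged (in metres and radians):
On the way, in this order (a step that is already met when the one before it is completed fails the run):
1. all the ice lies in the ice bay (the bay nearer the robot) of the cold box (x of ice_0_c in the frame of ice_bay between -0.04 and 0.04 m and y of ice_0_c in the frame of ice_bay between -0.056 and 0.056 m and z of ice_0_c in the frame of ice_bay between 0.004 and 0.05 m and x of ice_1_c in the frame of ice_bay between -0.04 and 0.04 m and y of ice_1_c in the frame of ice_bay between -0.056 and 0.056 m and z of ice_1_c in the frame of ice_bay between 0.004 and 0.05 m and x of ice_2_c in the frame of ice_bay between -0.04 and 0.04 m and y of ice_2_c in the frame of ice_bay between -0.056 and 0.056 m and z of ice_2_c in the frame of ice_bay between 0.004 and 0.05 m and x of ice_3_c in the frame of ice_bay between -0.04 and 0.04 m and y of ice_3_c in the frame of ice_bay between -0.056 and 0.056 m and z of ice_3_c in the frame of ice_bay between 0.004 and 0.05 m and x of ice_4_c in the frame of ice_bay between -0.04 and 0.04 m and y of ice_4_c in the frame of ice_bay between -0.056 and 0.056 m and z of ice_4_c in the frame of ice_bay between 0.004 and 0.05 m and x of ice_5_c in the frame of ice_bay between -0.04 and 0.04 m and y of ice_5_c in the frame of ice_bay between -0.056 and 0.056 m and z of ice_5_c in the frame of ice_bay between 0.004 and 0.05 m and x of ice_6_c in the frame of ice_bay between -0.04 and 0.04 m and y of ice_6_c in the frame of ice_bay between -0.056 and 0.056 m and z of ice_6_c in the frame of ice_bay between 0.004 and 0.05 m and x of ice_7_c in the frame of ice_bay between -0.04 and 0.04 m and y of ice_7_c in the frame of ice_bay between -0.056 and 0.056 m and z of ice_7_c in the frame of ice_bay between 0.004 and 0.05 m), for 0.2 s.
2. the slide is pushed fully in and the bottom dish stands out on the tongue (value of joint slide above 0.092 m and x of plate_0_c in the frame of column_floor below -0.075 m), for 0.1 s.
3. the slide is drawn fully back and the rest of the stack has dropped (value of joint slide below 0.005 m and horizontal distance between each of plate_1_c, plate_2_c and column_floor below 0.012 m and z of plate_1_c in the frame of column_floor below 0.0105 m and z of plate_2_c in the frame of column_floor below 0.0255 m), for 0.2 s.
4. the slide is pushed fully in again and the second dish stands out on the tongue, the first having been taken away (value of joint slide above 0.092 m and x of plate_1_c in the frame of column_floor below -0.075 m), for 0.1 s.
5. the slide is drawn fully back again and the rest has dropped (value of joint slide below 0.005 m and horizontal distance between plate_2_c and column_floor below 0.012 m and z of plate_2_c in the frame of column_floor below 0.0105 m), for 0.2 s.
At the end, for the whole second after the job is handed in: All ice in the ice bay; bottom two dishes stacked flat (0.1 rad) in the dish bay; slide back within 6 mm, the others dropped in the column; scoop flat (0.2 rad) in the ice tray; lid on the rim within 10 mm of centre, level within 0.05 and square within 0.1 rad; all at rest (all of step 1 and x of plate_0_c in the frame of dish_bay between -0.037 and 0.037 m and y of plate_0_c in the frame of dish_bay between -0.055 and 0.055 m and z of plate_0_c in the frame of dish_bay between 0.004 and 0.027 m and angle between each of plate_0_c, plate_1_c's own z axis and vertical below 0.1 rad and x of plate_1_c in the frame of dish_bay between -0.037 and 0.037 m and y of plate_1_c in the frame of dish_bay between -0.055 and 0.055 m and z of plate_1_c in the frame of dish_bay between 0.004 and 0.027 m and value of joint slide below 0.006 m and horizontal distance between plate_2_c and column_floor below 0.012 m and z of plate_2_c in the frame of column_floor below 0.0105 m and horizontal distance between lid_grip and box_rim below 0.01 m and z of lid_grip in the frame of box_rim between 0.022 and 0.0295 m and angle between lid_grip's own z axis and vertical below 0.05 rad and angle between the x axis of lid_grip and the x axis of box_rim, either way round below 0.1 rad and x of scoop_grip in the frame of ice_tray between -0.02 and 0.17 m and y of scoop_grip in the frame of ice_tray between -0.045 and 0.045 m and z of scoop_grip in the frame of ice_tray between 0.056 and 0.08 m and angle between scoop_grip's own z axis and vertical below 0.2 rad and linear speed of each of plate_0, plate_1, lid, scoop below 0.02 m/s); the robot touches nothing.
It fails at once if ice in the ice tray is gripped or pressed with the fingers ((contact force between the fingers and ice_0 above 3 N and (x of ice_0_c in the frame of ice_tray between -0.109 and 0.109 m and y of ice_0_c in the frame of ice_tray between -0.037 and 0.037 m and z of ice_0_c in the frame of ice_tray between -0.01 and 0.03 m)) or (contact force between the fingers and ice_1 above 3 N and (x of ice_1_c in the frame of ice_tray between -0.109 and 0.109 m and y of ice_1_c in the frame of ice_tray between -0.037 and 0.037 m and z of ice_1_c in the frame of ice_tray between -0.01 and 0.03 m)) or (contact force between the fingers and ice_2 above 3 N and (x of ice_2_c in the frame of ice_tray between -0.109 and 0.109 m and y of ice_2_c in the frame of ice_tray between -0.037 and 0.037 m and z of ice_2_c in the frame of ice_tray between -0.01 and 0.03 m)) or (contact force between the fingers and ice_3 above 3 N and (x of ice_3_c in the frame of ice_tray between -0.109 and 0.109 m and y of ice_3_c in the frame of ice_tray between -0.037 and 0.037 m and z of ice_3_c in the frame of ice_tray between -0.01 and 0.03 m)) or (contact force between the fingers and ice_4 above 3 N and (x of ice_4_c in the frame of ice_tray between -0.109 and 0.109 m and y of ice_4_c in the frame of ice_tray between -0.037 and 0.037 m and z of ice_4_c in the frame of ice_tray between -0.01 and 0.03 m)) or (contact force between the fingers and ice_5 above 3 N and (x of ice_5_c in the frame of ice_tray between -0.109 and 0.109 m and y of ice_5_c in the frame of ice_tray between -0.037 and 0.037 m and z of ice_5_c in the frame of ice_tray between -0.01 and 0.03 m)) or (contact force between the fingers and ice_6 above 3 N and (x of ice_6_c in the frame of ice_tray between -0.109 and 0.109 m and y of ice_6_c in the frame of ice_tray between -0.037 and 0.037 m and z of ice_6_c in the frame of ice_tray between -0.01 and 0.03 m)) or (contact force between the fingers and ice_7 above 3 N and (x of ice_7_c in the frame of ice_tray between -0.109 and 0.109 m and y of ice_7_c in the frame of ice_tray between -0.037 and 0.037 m and z of ice_7_c in the frame of ice_tray between -0.01 and 0.03 m))).
It fails at once if the third dish leaves the column (horizontal distance between plate_2_c and column_floor above 0.03 m).
It fails at once if one of the marker, vial or timer standing about is moved by more than 3 cm (distance of any of marker, vial, timer from where it was at the start of the episode above 0.03 m).
Of ice_0, ice_1, ice_2, ice_3, ice_4, ice_5, ice_6, ice_7 only 5 to 8 are there at a start; the rules pass over those that are not, and their reading is None.
At some moment in a run one of lid, scoop may be knocked a few centimetres aside while the robot is not near it.
It also fails if it takes over 210 s, if anything falls off the work surface, if the arm or the gripper's body presses on something with over 40 N, if the wrist force passes 120 N, or if a joint passes its speed limit or range.

## Working session

There is one attempt and no reset: what is moved stays moved. The work goes in short steps, Python scripts to look and compute and a shell command to move; the robot and the scene stay as the last step left them, time stands still between calls to the robot, and variables do not carry over. Pictures are saved under pics/ and viewed, at most 14 in all, crops included, and the job is handed in when it is done.

```bash
mkdir -p pics; cat > h.py <<'E'
import numpy as np, cv2, json
from scipy.spatial.transform import Rotation as R
from bench import arm
def cam(n):
    p=arm.camera_params(n); return np.array(p["K"]),np.array(p["position"]),R.from_quat(p["orientation"]).as_matrix()
def shot(n,f=None):
    c=cam(n); im=np.array(arm.get_image(n))
    if f: cv2.imwrite("pics/"+f,im[:,:,::-1])
    return im,c
def ray(c,u,v,z):
    K,p,M=c; d=M@np.linalg.solve(K,[u,v,1.]); return p+d*(z-p[2])/d[2]
def proj(c,P):
    K,p,M=c; q=K@(M.T@(np.array(P)-p)); return q[:2]/q[2]
def st():
    s=arm.read_state(); r=R.from_quat(s["ee_rot"])
    return s["clock"],np.round(s["position"],1),np.round(r.as_matrix(),3).tolist(),s["gripper_width"],s["contact_force"]
E
python3 - <<'E'
from h import *
for n in ("top","scene"):
    im,c=shot(n,n+"0.png"); print(n,c)
print(st())
E
```

```text
top (array([[481.98992394,   0.        , 245.92679253],
       [  0.        , 481.98992394, 191.10595764],
       [  0.        ,   0.        ,   1.        ]]), array([ 396.46356741,   18.67265276, 1806.69990515]), array([[-0.00922484, -0.9931475 ,  0.11650297],
       [-0.99969539,  0.01182682,  0.02166248],
       [-0.0228919 , -0.11626765, -0.99295407]]))
scene (array([[352.06592777,   0.        , 258.9365895 ],
       [  0.        , 352.06592777, 187.89490747],
       [  0.        ,   0.        ,   1.        ]]), array([  74.43828965, -407.06861532,  780.55518481]), array([[ 0.63394705, -0.5592746 ,  0.5341564 ],
       [-0.77308905, -0.43944686,  0.45740548],
       [-0.02108191, -0.70292132, -0.71095511]]))
(0.1, array([150.7, 606. , 230.3]), [[0.97, -0.242, -0.0], [-0.242, -0.97, -0.002], [0.0, 0.002, -1.0]], 85.1228282311996, array([-0.25867176,  0.75415658,  0.16440106]))
```

```bash
python3 -c "
import cv2
a=cv2.imread('pics/top0.png');cv2.imwrite('pics/top0b.png',cv2.resize(a,(800,600),interpolation=2))
a=cv2.imread('pics/scene0.png');cv2.imwrite('pics/scene0b.png',cv2.resize(a,(800,600),interpolation=2))"
```

```text
(no output)
```

View pics/top0b.png

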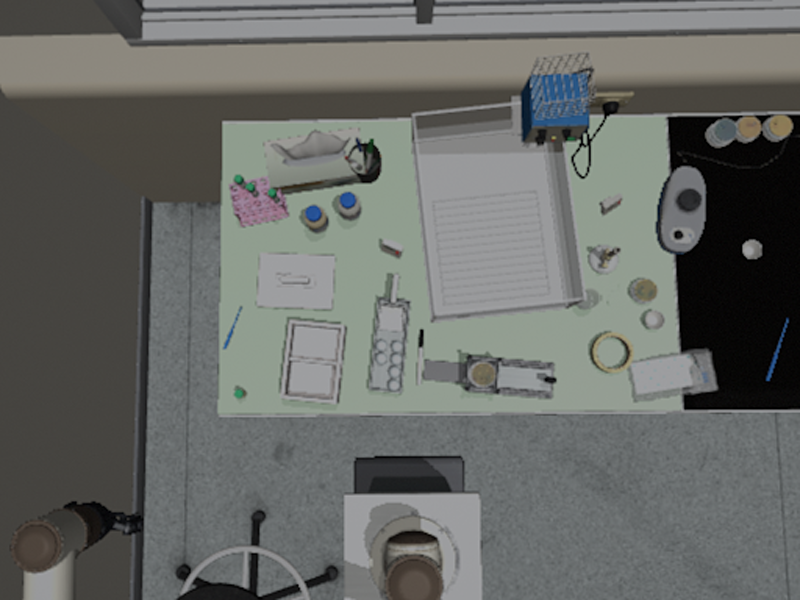

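View pics/scene0b.png

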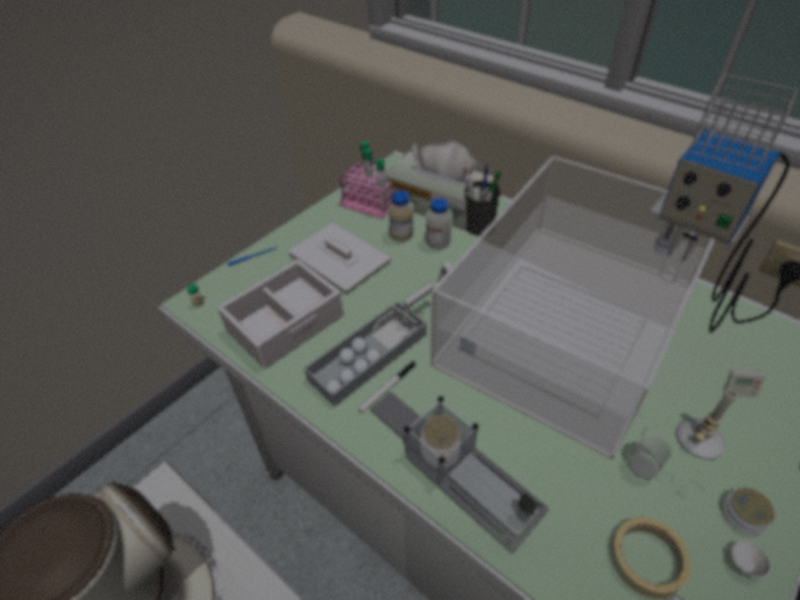

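The top view (800x600) shows the box at about (313,360), lid (296,281), tray (389,340) with 7 or so ice pieces and the scoop behind them, the dispenser (480,375), and the knob (546,379). The marker is at (421,355), vial (240,393) and timer (392,247). I'll get rough positions next, then take a close wrist view.

```bash
python3 - <<'E'
from h import *
c=cam("top"); s=512/800
for n,u,v,z in [("box1",287,318,68),("box2",347,322,68),("box3",339,402,68),("box4",281,400,68),("lidrib",296,281,36),("lidrib L",277,281,36),("rib R",314,283,36),("tray near L",370,391,36),("tray near R",401,391,36),("tray far L",379,297,36),("tray far R",410,299,36),("handle far",395,273,69),("handle near",393,297,69),("col",482,375,72),("knob",546,379,75),("tongue end",424,371,10),("timer",392,247,47),("vial",240,393,47),("markA",421,331,12),("markB",419,384,12),("clearbox corner",432,318,100)]:
    print(n,np.round(ray(c,u*s,v*s,z)))
w=cam("wrist"); t=st(); print(t)
M=np.array(t[2]); print("cam in tool",M.T@(w[1]-t[1]), M.T@w[2], w[0][0])
E
```

```text
box1 [558. 283.  68.]
box2 [547. 144.  68.]
box3 [363. 163.  68.]
box4 [369. 296.  68.]
lidrib [649. 267.  36.]
lidrib L [649. 312.  36.]
rib R [644. 224.  36.]
tray near L [387.  93.  36.]
tray near R [387.  20.  36.]
tray far L [608.  70.  36.]
tray far R [603.  -4.  36.]
handle far [660.  31.  69.]
handle near [604.  36.  69.]
col [ 422. -165.   72.]
knob [ 411. -310.   75.]
tongue end [433. -35.  10.]
timer [726.  38.  47.]
vial [386. 395.  47.]
markA [528. -29.  12.]
markB [403. -23.  12.]
clearbox corner [551. -52. 100.]
(0.1, array([150.7, 606. , 230.3]), [[0.97, -0.242, -0.0], [-0.242, -0.97, -0.002], [0.0, 0.002, -1.0]], 85.1228282311996, array([-0.25867176,  0.75415658,  0.16440106]))
cam in tool [  78.77237906    0.37953952 -141.98491443] [[-1.61393800e-04 -9.51492040e-01 -3.06801030e-01]
 [ 9.99733531e-01  1.27725804e-04 -9.22033668e-04]
 [ 8.56891401e-04 -3.07344656e-01  9.51599983e-01]] [268.60114783   0.         255.2851923 ]
```

```bash
R='x'; python3 -m handwheel '[{"x":0.128,"y":-0.149,"z":0.03},{"x":0.128,"y":-0.149,"z":0.03},{"x":0.128,"y":-0.149,"z":0.03},{"x":0.128,"y":-0.149,"z":0.03},{"x":0.128,"y":-0.149,"z":0.03},{"x":0.128,"y":-0.149,"z":0.03},{"x":0.128,"y":-0.149,"z":0.03},{"x":0.128,"y":-0.149,"z":0.03}]' 1
python3 -m handwheel '[{"x":0.128,"y":-0.149},{"x":0.128,"y":-0.149},{"x":0.128,"y":-0.149},{"x":0.128,"y":-0.149},{"x":0.128,"y":-0.149},{"x":0.128,"y":-0.149,"az":0.09},{"x":0.128,"y":-0.149},{"x":0.128,"y":-0.149}]'
python3 -m handwheel '[{"x":0},{"x":0},{"x":0},{"x":0},{"x":0},{"x":0},{"x":0},{"x":0}]'
python3 - <<'E'
from h import *
im,c=shot("wrist","w1.png"); np.savez("w1.npz",*c)
cv2.imwrite("pics/w1b.png",cv2.resize(im[:,:,::-1],(800,600),interpolation=2)); print(st())
E
```

```text
(0.15, array([150.8, 606.1, 230.5]), [[0.97, -0.242, -0.0], [-0.242, -0.97, -0.002], [0.0, 0.002, -1.0]], 85.28812381741665, array([-0.28867813,  0.55927918, -0.66410807]))invalid input at $[0]: expected keys x, y, z, ax, ay, az
invalid input at $[0]: expected keys x, y, z, ax, ay, az
invalid input at $[0]: expected keys x, y, z, ax, ay, az
```

View pics/w1b.png

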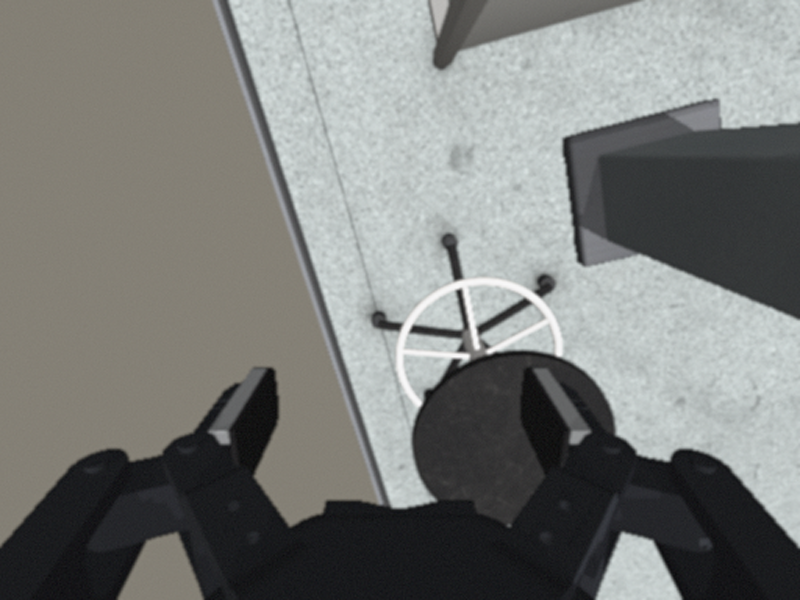

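The rows need all six keys, so nothing moved. This view only shows the floor and the open fingers.

```bash
python3 -m handwheel '[{"x":0.128,"y":-0.149,"z":0.04,"ax":0,"ay":0,"az":0},{"x":0.128,"y":-0.149,"z":0.04,"ax":0,"ay":0,"az":0},{"x":0.128,"y":-0.149,"z":0.04,"ax":0,"ay":0,"az":0},{"x":0.128,"y":-0.149,"z":0.04,"ax":0,"ay":0,"az":0},{"x":0.128,"y":-0.149,"z":0.04,"ax":0,"ay":0,"az":0},{"x":0.128,"y":-0.149,"z":0.04,"ax":0,"ay":0,"az":0},{"x":0.128,"y":-0.149,"z":0.04,"ax":0,"ay":0,"az":0},{"x":0.128,"y":-0.149,"z":0.04,"ax":0,"ay":0,"az":0}]' 1
python3 -m handwheel '[{"x":0.128,"y":-0.149,"z":0,"ax":0,"ay":0,"az":0},{"x":0.128,"y":-0.149,"z":0,"ax":0,"ay":0,"az":0},{"x":0.128,"y":-0.149,"z":0,"ax":0,"ay":0,"az":0},{"x":0.128,"y":-0.149,"z":0,"ax":0,"ay":0,"az":0},{"x":0.128,"y":-0.149,"z":0,"ax":0,"ay":0,"az":0.09},{"x":0.128,"y":-0.149,"z":0,"ax":0,"ay":0,"az":0},{"x":0,"y":0,"z":0,"ax":0,"ay":0,"az":0},{"x":0,"y":0,"z":0,"ax":0,"ay":0,"az":0}]'
python3 - <<'E'
from h import *
im,c=shot("wrist","w2.png"); np.savez("w2.npz",*c)
cv2.imwrite("pics/w2b.png",cv2.resize(im[:,:,::-1],(800,600),interpolation=2)); print(st())
E
```

```text
clock: 0.95
position: [356.3, 366.6, 295.5]
ee_rot: [0.993, -0.121, -0.0, 0.0]
contact_force: [0.2, 1.3, -0.5]
gripper_width: 85.9
grasp_force: 0.0
clock: 1.75
position: [509.4, 188.5, 294.8]
ee_rot: [0.999, -0.052, -0.001, 0.0]
contact_force: [-0.8, 0.3, 0.9]
gripper_width: 85.7
grasp_force: 0.0
(1.8, array([509. , 189.2, 294.9]), [[0.995, -0.103, -0.001], [-0.103, -0.995, -0.0], [-0.001, 0.0, -1.0]], 85.27145470089984, array([0.47910234, 0.42206143, 0.46828096]))
```

View pics/w2b.png

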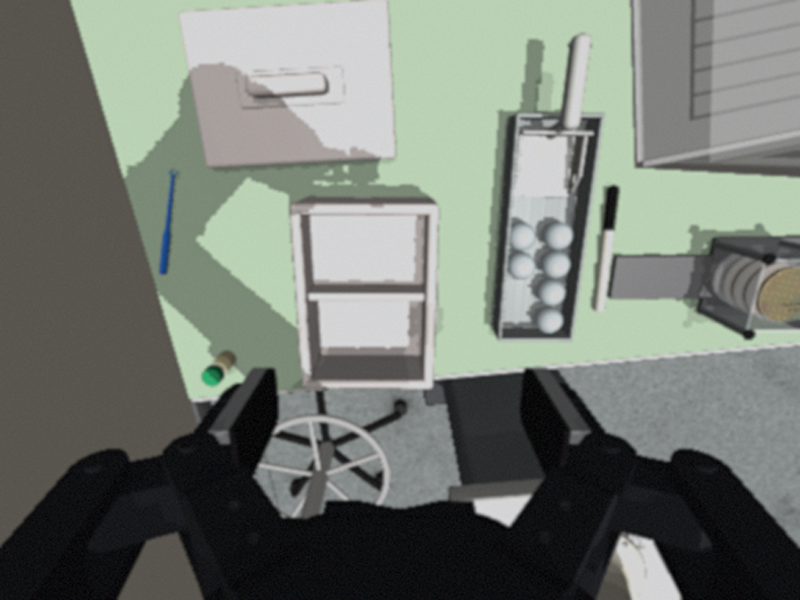

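This view shows six ice pieces (left column at (522,236) and (521,266); right column at (558,235), (556,264), (551,292) and (549,320)). The tray's outer corners are (516,114), (602,116), (574,338) and (499,338). The handle runs (582,40)-(572,122) and the lid rib is at (287,83).

```bash
cat >> h.py <<'E'
S=512/800
def pr(c,n,u,v,z): print(n,np.round(ray(c,u*S,v*S,z),1))
E
python3 - <<'E'
from h import *
d=np.load("w2.npz"); c=[d[k] for k in d.files]
for a in [("tray fL",515,114,36),("fR",604,116,36),("nR",574,339,36),("nL",498,338,36),("handle far",582,38,72),("handle near",571,126,72),
 ("box fL",291,202,68),("fR",438,201,68),("nR",433,386,68),("nL",303,387,68),("div L",307,296,56),("div R",428,295,56),
 ("lid fL",180,13,18),("fR",387,0,18),("nR",396,157,18),("nL",208,166,18),("rib L",248,83,44),("rib R",327,83,44),
 ("lip L",512,194,5),("lip R",566,196,5)]+[("ice",u,v,17) for u,v in [(522,236),(521,266),(558,235),(556,264),(551,292),(549,320)]]: pr(c,*a)
E
```

```text
tray fL [610.3  74.5  36. ]
fR [600.4  -3.8  36. ]
nR [385.9  17.8  36. ]
nL [395.4  96.5  36. ]
handle far [656.9  31.9  72. ]
handle near [594.5  39.   72. ]
box fL [558.2 277.   68. ]
fR [545.7 150.5  68. ]
nR [365.2 169.4  68. ]
nL [377.7 298.5  68. ]
div L [468.2 281.2  56. ]
div R [457.  165.8  56. ]
lid fL [722.8 356.   18. ]
fR [713.6 177.   18. ]
nR [585.2 183.1  18. ]
nL [596.  362.9  18. ]
rib L [658.1 301.3  44. ]
rib R [651.1 234.7  44. ]
lip L [537.6  70.9   5. ]
lip R [529.9  16.8   5. ]
ice [496.3  64.8  17. ]
ice [465.   66.3  17. ]
ice [493.5  28.7  17. ]
ice [463.4  30.4  17. ]
ice [433.4  35.4  17. ]
ice [401.7  37.3  17. ]
```

```bash
python3 -m handwheel '[{"x":0.0725,"y":-0.096,"z":-0.09,"ax":0,"ay":0,"az":0},{"x":0.0725,"y":-0.096,"z":-0.09,"ax":0,"ay":0,"az":0},{"x":0.0725,"y":-0.096,"z":-0.09,"ax":0,"ay":0,"az":0},{"x":0.0725,"y":-0.096,"z":-0.09,"ax":0,"ay":0,"az":0},{"x":0.0725,"y":-0.096,"z":-0.09,"ax":0,"ay":0,"az":0},{"x":0.0725,"y":-0.096,"z":-0.09,"ax":0,"ay":0,"az":0},{"x":0.0725,"y":-0.096,"z":-0.09,"ax":0,"ay":0,"az":0},{"x":0.0725,"y":-0.096,"z":-0.09,"ax":0,"ay":0,"az":0}]' 0.2
python3 -m handwheel '[{"x":0,"y":0,"z":0,"ax":0,"ay":0,"az":0},{"x":0,"y":0,"z":-0.09,"ax":0,"ay":0,"az":0},{"x":0,"y":0,"z":-0.09,"ax":0,"ay":0,"az":0},{"x":0,"y":0,"z":-0.09,"ax":0,"ay":0,"az":0},{"x":0,"y":0,"z":-0.09,"ax":0,"ay":0,"az":0},{"x":0,"y":0,"z":-0.09,"ax":0,"ay":0,"az":0},{"x":0,"y":0,"z":-0.08,"ax":0,"ay":0,"az":0},{"x":0,"y":0,"z":0,"ax":0,"ay":0,"az":0}]'
python3 - <<'E'
from h import *
im,c=shot("wrist","w3.png"); np.savez("w3.npz",*c)
cv2.imwrite("pics/w3b.png",cv2.resize(im[:,:,::-1],(800,600),interpolation=2)); print(st())
E
```

```text
clock: 2.6
position: [625.4, 36.7, 150.8]
ee_rot: [0.999, -0.05, 0.0, -0.0]
contact_force: [-0.3, -0.2, 0.5]
gripper_width: 51.4
grasp_force: 0.0
clock: 3.4
position: [623.4, 37.2, 43.8]
ee_rot: [0.999, -0.05, -0.002, 0.0]
contact_force: [-0.7, 0.5, -0.2]
gripper_width: 51.0
grasp_force: 0.0
(3.45, array([624.5,  37.1,  45.2]), [[0.995, -0.1, -0.001], [-0.1, -0.995, -0.0], [-0.001, 0.001, -1.0]], 51.07082110741386, array([ 0.56152274, -0.53031136,  0.6651102 ]))
```

View pics/w3b.png

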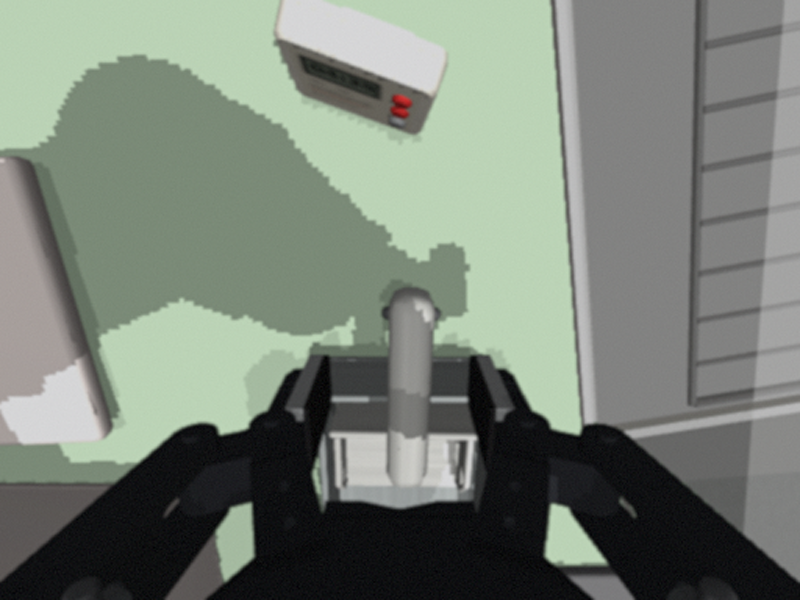

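The handle sits centred between the pads (column 410 of 800), with its far end at (411,293). Next I close the gripper.

```bash
python3 -m handwheel '[{"x":0,"y":0,"z":0,"ax":0,"ay":0,"az":0},{"x":0,"y":0,"z":0,"ax":0,"ay":0,"az":0},{"x":0,"y":0,"z":0,"ax":0,"ay":0,"az":0},{"x":0,"y":0,"z":0,"ax":0,"ay":0,"az":0},{"x":0,"y":0,"z":0,"ax":0,"ay":0,"az":0},{"x":0,"y":0,"z":0,"ax":0,"ay":0,"az":0},{"x":0,"y":0,"z":0,"ax":0,"ay":0,"az":0},{"x":0,"y":0,"z":0,"ax":0,"ay":0,"az":0}]' -1
python3 - <<'E'
from h import *
d=np.load("w3.npz"); c=[d[k] for k in d.files]
pr(c,"handle far",411,292,70); print(st())
E
```

```text
clock: 4.25
position: [626.1, 36.1, 46.6]
ee_rot: [0.999, -0.051, 0.001, -0.0]
contact_force: [-0.1, 2.2, 6.2]
gripper_width: 12.8
grasp_force: 61.6
handle far [663.6  29.3  70. ]
(4.25, array([626.1,  36.1,  46.6]), [[0.995, -0.102, 0.002], [-0.102, -0.995, 0.001], [0.002, -0.001, -1.0]], 12.817954257644043, array([-0.08534542,  2.21890334,  6.22204029]))
```

```bash
python3 -m handwheel '[{"x":-0.03,"y":0.003,"z":0,"ax":0,"ay":0,"az":0},{"x":-0.03,"y":0.003,"z":0,"ax":0,"ay":0,"az":0},{"x":-0.03,"y":0.003,"z":0,"ax":0,"ay":0,"az":0},{"x":-0.03,"y":0.003,"z":0,"ax":0,"ay":0,"az":0},{"x":-0.03,"y":0.003,"z":0,"ax":0,"ay":0,"az":0},{"x":-0.03,"y":0.003,"z":0,"ax":0,"ay":0,"az":0},{"x":-0.03,"y":0.003,"z":0,"ax":0,"ay":0,"az":0},{"x":-0.03,"y":0.003,"z":0,"ax":0,"ay":0,"az":0}]'
python3 -m handwheel '[{"x":-0.025,"y":0.0026,"z":0,"ax":0,"ay":0,"az":0},{"x":-0.025,"y":0.0026,"z":0,"ax":0,"ay":0,"az":0},{"x":-0.025,"y":0.0026,"z":0,"ax":0,"ay":0,"az":0},{"x":-0.025,"y":0.0026,"z":0,"ax":0,"ay":0,"az":0},{"x":-0.025,"y":0.0026,"z":0,"ax":0,"ay":0,"az":0},{"x":-0.025,"y":0.0026,"z":0,"ax":0,"ay":0,"az":0},{"x":-0.025,"y":0.0026,"z":0,"ax":0,"ay":0,"az":0},{"x":-0.025,"y":0.0026,"z":0,"ax":0,"ay":0,"az":0}]'
python3 - <<'E'
from h import *
im,c=shot("scene","s4.png"); 
i2,c2=shot("top")
a=cv2.resize(im[180:275,170:300,::-1],(520,380),interpolation=2);b=cv2.resize(i2[170:260,220:290,::-1],(296,380),interpolation=2)
cv2.imwrite("pics/s4b.png",np.hstack([a,b[:,:280]])); print(st())
E
```

```text
clock: 5.05
position: [579.3, 40.7, 46.8]
ee_rot: [0.999, -0.051, 0.003, -0.0]
contact_force: [2.9, -0.2, 4.7]
gripper_width: 12.7
grasp_force: 61.6
clock: 5.85
position: [539.5, 45.1, 46.8]
ee_rot: [0.999, -0.051, 0.003, -0.001]
contact_force: [3.2, 0.5, 5.3]
gripper_width: 13.0
grasp_force: 61.6
(5.95, array([538.7,  45.1,  46.7]), [[0.995, -0.101, 0.005], [-0.101, -0.995, 0.001], [0.004, -0.001, -1.0]], 12.459530420257146, array([1.87027324, 1.37288813, 7.20878439]))
```

View pics/s4b.png

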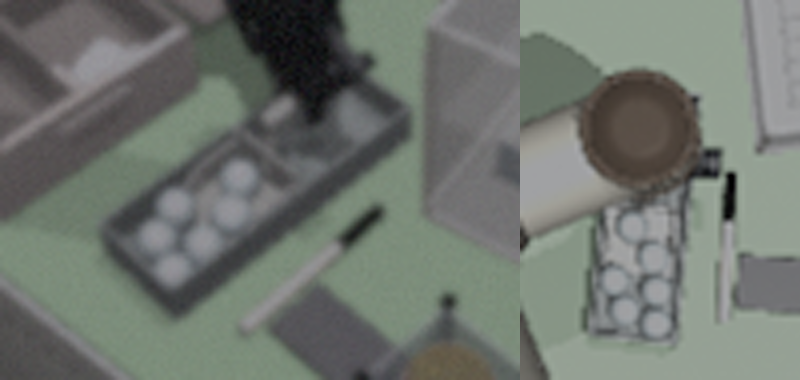

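Two pieces are on the blade and four still stand in front of the lip at the near wall. I push on to take the middle pair.

```bash
python3 -m handwheel '[{"x":-0.018,"y":0.0018,"z":0,"ax":0,"ay":0,"az":0},{"x":-0.018,"y":0.0018,"z":0,"ax":0,"ay":0,"az":0},{"x":-0.018,"y":0.0018,"z":0,"ax":0,"ay":0,"az":0},{"x":-0.018,"y":0.0018,"z":0,"ax":0,"ay":0,"az":0},{"x":-0.018,"y":0.0018,"z":0,"ax":0,"ay":0,"az":0},{"x":-0.018,"y":0.0018,"z":0,"ax":0,"ay":0,"az":0},{"x":-0.018,"y":0.0018,"z":0,"ax":0,"ay":0,"az":0},{"x":-0.018,"y":0.0018,"z":0,"ax":0,"ay":0,"az":0}]'
python3 - <<'E'
from h import *
im,c=shot("scene","s5.png"); 
i2,c2=shot("top")
a=cv2.resize(im[180:275,170:300,::-1],(520,380),interpolation=2);b=cv2.resize(i2[170:260,220:290,::-1],(296,380),interpolation=2)
cv2.imwrite("pics/s5b.png",np.hstack([a,b[:,:280]])); print(st())
E
```

```text
clock: 6.75
position: [510.8, 48.1, 46.8]
ee_rot: [0.999, -0.051, 0.003, -0.001]
contact_force: [4.8, -0.7, 5.7]
gripper_width: 13.1
grasp_force: 61.6
(6.85, array([510.3,  48.1,  46.8]), [[0.995, -0.101, 0.005], [-0.101, -0.995, 0.001], [0.005, -0.002, -1.0]], 12.984191899429598, array([2.78527829, 0.26282603, 6.96942474]))
```

View pics/s5b.png

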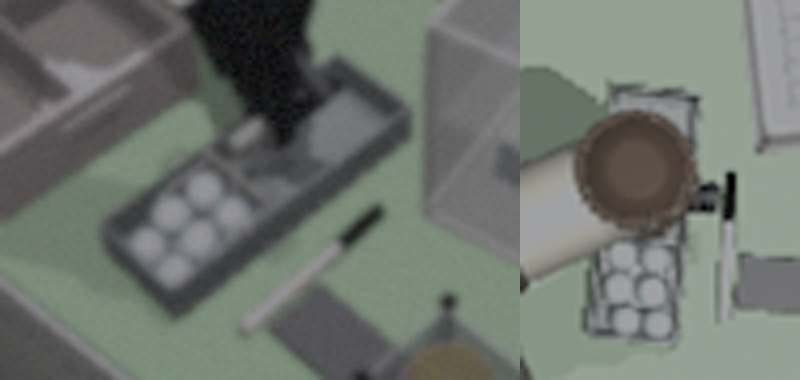

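Four pieces appear to be on the blade and two remain at the wall. Next I tilt back, lift, and carry the load over the bay with the mouth turned to +y.

```bash
python3 -m handwheel '[{"x":0.0085,"y":-0.001,"z":0.008,"ax":0.0034,"ay":0.033,"az":0},{"x":0.0085,"y":-0.001,"z":0.012,"ax":0.0034,"ay":0.033,"az":0},{"x":0.0085,"y":-0.001,"z":0.02,"ax":0.0034,"ay":0.033,"az":0},{"x":0.0085,"y":-0.001,"z":0.025,"ax":0.0034,"ay":0.033,"az":0},{"x":0.0085,"y":-0.001,"z":0.025,"ax":0.0034,"ay":0.033,"az":0},{"x":0.0085,"y":-0.001,"z":0.025,"ax":0.0034,"ay":0.033,"az":0},{"x":0.0085,"y":-0.001,"z":0.025,"ax":0.0034,"ay":0.033,"az":0},{"x":0.0085,"y":-0.001,"z":0.025,"ax":0.0034,"ay":0.033,"az":0}]'
python3 -m handwheel '[{"x":0,"y":0,"z":0.04,"ax":0,"ay":0,"az":0},{"x":0,"y":0,"z":0.06,"ax":0,"ay":0,"az":0},{"x":0,"y":0,"z":0.07,"ax":0,"ay":0,"az":0},{"x":0,"y":0,"z":0.08,"ax":0,"ay":0,"az":0},{"x":0,"y":0,"z":0.08,"ax":0,"ay":0,"az":0},{"x":0,"y":0,"z":0.06,"ax":0,"ay":0,"az":0},{"x":0,"y":0,"z":0.04,"ax":0,"ay":0,"az":0},{"x":0,"y":0,"z":0,"ax":0,"ay":0,"az":0}]'
python3 - <<'E'
from h import *
im,c=shot("scene","s6.png"); 
i2,c2=shot("top")
a=cv2.resize(im[160:275,150:300,::-1],(520,400),interpolation=2);b=cv2.resize(i2[170:260,220:290,::-1],(296,400),interpolation=2)
cv2.imwrite("pics/s6b.png",np.hstack([a,b[:,:280]])); print(st())
E
```

```text
clock: 7.65
position: [521.0, 45.8, 77.6]
ee_rot: [0.977, -0.051, -0.209, -0.011]
contact_force: [0.7, 0.1, -1.3]
gripper_width: 13.0
grasp_force: 60.5
clock: 8.45
position: [522.4, 46.1, 165.9]
ee_rot: [0.977, -0.05, -0.205, -0.011]
contact_force: [1.1, -0.1, -1.8]
gripper_width: 13.0
grasp_force: 60.6
(8.55, array([521.7,  46. , 164.1]), [[0.909, -0.102, -0.403], [-0.093, -0.995, 0.042], [-0.405, -0.0, -0.914]], 12.965367418801446, array([ 0.26478019, -0.42658331, -3.11805572]))
```

View pics/s6b.png

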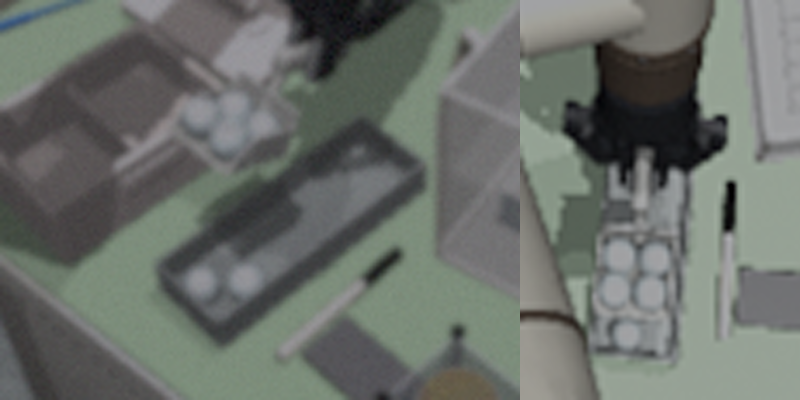

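Four pieces are in the scoop and two are left in the tray. Next comes the carry to the bay.

```bash
python3 -m handwheel '[{"x":-0.035,"y":0.023,"z":0,"ax":0,"ay":0,"az":-0.03},{"x":-0.035,"y":0.023,"z":0,"ax":0,"ay":0,"az":-0.06},{"x":-0.035,"y":0.023,"z":0,"ax":0,"ay":0,"az":-0.06},{"x":-0.035,"y":0.023,"z":0,"ax":0,"ay":0,"az":-0.06},{"x":-0.035,"y":0.023,"z":0,"ax":0,"ay":0,"az":-0.07},{"x":-0.035,"y":0.023,"z":0,"ax":0,"ay":0,"az":-0.07},{"x":-0.035,"y":0.023,"z":0,"ax":0,"ay":0,"az":-0.07},{"x":-0.035,"y":0.023,"z":0,"ax":0,"ay":0,"az":-0.07}]'
python3 -m handwheel '[{"x":-0.035,"y":0.023,"z":0,"ax":0,"ay":0,"az":-0.07},{"x":-0.035,"y":0.023,"z":0,"ax":0,"ay":0,"az":-0.07},{"x":-0.035,"y":0.023,"z":0,"ax":0,"ay":0,"az":-0.07},{"x":-0.035,"y":0.023,"z":0,"ax":0,"ay":0,"az":-0.07},{"x":-0.035,"y":0.023,"z":0,"ax":0,"ay":0,"az":-0.07},{"x":-0.035,"y":0.023,"z":0,"ax":0,"ay":0,"az":-0.07},{"x":-0.035,"y":0.023,"z":0,"ax":0,"ay":0,"az":-0.06},{"x":-0.035,"y":0.023,"z":0,"ax":0,"ay":0,"az":-0.03}]'
python3 -m handwheel '[{"x":0,"y":0,"z":-0.05,"ax":0,"ay":0,"az":0},{"x":0,"y":0,"z":-0.05,"ax":0,"ay":0,"az":0},{"x":0,"y":0,"z":-0.05,"ax":0,"ay":0,"az":0},{"x":0,"y":0,"z":-0.03,"ax":0,"ay":0,"az":0},{"x":0,"y":0,"z":0,"ax":0,"ay":0,"az":0},{"x":0,"y":0,"z":0,"ax":0,"ay":0,"az":0},{"x":0,"y":0,"z":0,"ax":0,"ay":0,"az":0},{"x":0,"y":0,"z":0,"ax":0,"ay":0,"az":0}]'
cat >> h.py <<'E'
def lip(t):
    M=np.array(t[2]); return np.round(t[1]+M@[-92,0,44],1)
E
python3 - <<'E'
from h import *
t=st(); print(t, lip(t))
E
```

```text
clock: 9.35
position: [465.2, 82.7, 163.3]
ee_rot: [0.886, -0.415, -0.188, -0.087]
contact_force: [-0.8, 0.3, -1.5]
gripper_width: 12.8
grasp_force: 60.6
clock: 10.15
position: [408.2, 119.2, 163.3]
ee_rot: [-0.654, 0.727, 0.139, 0.152]
contact_force: [0.0, 0.4, -1.0]
gripper_width: 13.3
grasp_force: 60.6
clock: 10.95
position: [410.4, 119.6, 128.7]
ee_rot: [-0.656, 0.726, 0.138, 0.154]
contact_force: [0.6, 0.1, -0.8]
gripper_width: 13.3
grasp_force: 60.5
(10.95, array([410.4, 119.6, 128.7]), [[-0.093, -0.995, 0.042], [-0.909, 0.102, 0.403], [-0.405, -0.001, -0.914]], 13.256406113699814, array([ 0.61329626,  0.14724267, -0.81877924])) [420.8 221.  125.7]
```

```bash
python3 -m handwheel '[{"x":0,"y":0.0125,"z":-0.008,"ax":-0.061,"ay":0.006,"az":0},{"x":0,"y":0.0125,"z":-0.008,"ax":-0.061,"ay":0.006,"az":0},{"x":0,"y":0.0125,"z":-0.008,"ax":-0.061,"ay":0.006,"az":0},{"x":0,"y":0.0125,"z":-0.008,"ax":-0.061,"ay":0.006,"az":0},{"x":0.002,"y":0.026,"z":0.02,"ax":-0.061,"ay":0.006,"az":0},{"x":0.002,"y":0.026,"z":0.02,"ax":-0.061,"ay":0.006,"az":0},{"x":0.002,"y":0.026,"z":0.02,"ax":-0.061,"ay":0.006,"az":0},{"x":0.002,"y":0.026,"z":0.02,"ax":-0.061,"ay":0.006,"az":0}]'
python3 -m handwheel '[{"x":0.002,"y":0.029,"z":0.01,"ax":-0.042,"ay":0.004,"az":0},{"x":0.002,"y":0.029,"z":0.01,"ax":-0.042,"ay":0.004,"az":0},{"x":0.002,"y":0.029,"z":0.01,"ax":-0.042,"ay":0.004,"az":0},{"x":0.002,"y":0.029,"z":0.01,"ax":-0.042,"ay":0.004,"az":0},{"x":0.002,"y":0.029,"z":0.01,"ax":-0.042,"ay":0.004,"az":0},{"x":0.002,"y":0.029,"z":0.01,"ax":-0.042,"ay":0.004,"az":0},{"x":0.002,"y":0.029,"z":0.01,"ax":-0.042,"ay":0.004,"az":0},{"x":0.002,"y":0.029,"z":0.01,"ax":-0.042,"ay":0.004,"az":0}]'
python3 -m handwheel '[{"x":0,"y":0,"z":0.025,"ax":-0.03,"ay":0.003,"az":0},{"x":0,"y":0,"z":0.025,"ax":-0.03,"ay":0.003,"az":0},{"x":0,"y":0,"z":0.025,"ax":-0.03,"ay":0.003,"az":0},{"x":0,"y":0,"z":0.025,"ax":-0.03,"ay":0.003,"az":0},{"x":0,"y":0,"z":0.025,"ax":0,"ay":0,"az":0},{"x":0,"y":0,"z":0.025,"ax":0,"ay":0,"az":0},{"x":0,"y":0,"z":0.025,"ax":0,"ay":0,"az":0},{"x":0,"y":0,"z":0.025,"ax":0,"ay":0,"az":0}]'
python3 - <<'E'
from h import *
im,c=shot("scene","s7.png"); 
i2,c2=shot("top")
a=cv2.resize(im[140:265,110:275,::-1],(528,400),interpolation=2);b=cv2.resize(i2[170:270,170:240,::-1],(280,400),interpolation=2)
cv2.imwrite("pics/s7b.png",np.hstack([a,b[:,:270]])); t=st(); print(t,lip(t))
E
```

```text
clock: 11.75
position: [411.8, 151.1, 138.8]
ee_rot: [-0.66, 0.73, -0.12, -0.13]
contact_force: [1.0, 0.4, -1.8]
gripper_width: 13.3
grasp_force: 60.6
clock: 12.55
position: [415.2, 197.8, 154.2]
ee_rot: [-0.606, 0.671, -0.289, -0.315]
contact_force: [-0.3, 0.3, -0.7]
gripper_width: 12.8
grasp_force: 60.7
clock: 13.35
position: [414.9, 196.7, 194.7]
ee_rot: [-0.576, 0.638, -0.345, -0.376]
contact_force: [-0.8, -0.5, -0.3]
gripper_width: 12.7
grasp_force: 60.7
(13.45, array([415. , 196.9, 194.9]), [[-0.053, -0.995, -0.082], [-0.477, 0.098, -0.874], [0.877, -0.007, -0.48]], 12.71126799673249, array([-0.14293508,  0.06491823, -0.23546279])) [416.3 202.3  93.1]
```

View pics/s7b.png

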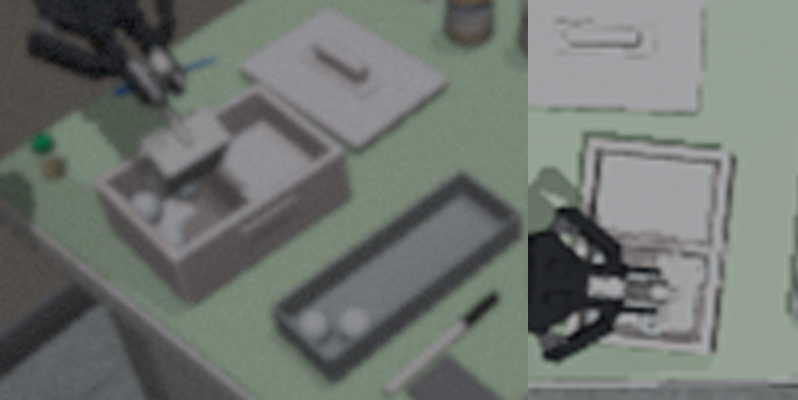

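The first load went into the bay with nothing spilt, and two pieces remain at the tray's near end, around (314,322) and (354,322) in the crop. I go back for them.

```bash
python3 -m handwheel '[{"x":0,"y":-0.02,"z":0.03,"ax":0.085,"ay":-0.0087,"az":0},{"x":0,"y":-0.02,"z":0.03,"ax":0.085,"ay":-0.0087,"az":0},{"x":0,"y":-0.02,"z":0.03,"ax":0.085,"ay":-0.0087,"az":0},{"x":0,"y":-0.02,"z":0.03,"ax":0.085,"ay":-0.0087,"az":0},{"x":0,"y":-0.02,"z":0,"ax":0.085,"ay":-0.0087,"az":0},{"x":0,"y":-0.02,"z":0,"ax":0.085,"ay":-0.0087,"az":0},{"x":0,"y":-0.02,"z":0,"ax":0.085,"ay":-0.0087,"az":0},{"x":0,"y":-0.02,"z":0,"ax":0.085,"ay":-0.0087,"az":0}]'
python3 -m handwheel '[{"x":0.04,"y":-0.03,"z":0,"ax":0,"ay":0,"az":0.0625},{"x":0.05,"y":-0.04,"z":0,"ax":0,"ay":0,"az":0.0625},{"x":0.05,"y":-0.04,"z":0,"ax":0,"ay":0,"az":0.0625},{"x":0.05,"y":-0.04,"z":0,"ax":0,"ay":0,"az":0.0625},{"x":0.05,"y":-0.04,"z":0,"ax":0,"ay":0,"az":0.0625},{"x":0.05,"y":-0.04,"z":0,"ax":0,"ay":0,"az":0.0625},{"x":0.05,"y":-0.04,"z":0,"ax":0,"ay":0,"az":0.0625},{"x":0.05,"y":-0.04,"z":0,"ax":0,"ay":0,"az":0.0625}]'
python3 -m handwheel '[{"x":0.05,"y":-0.04,"z":0,"ax":0,"ay":0,"az":0.0625},{"x":0.05,"y":-0.04,"z":0,"ax":0,"ay":0,"az":0.0625},{"x":0.05,"y":-0.04,"z":0,"ax":0,"ay":0,"az":0.0625},{"x":0.05,"y":-0.04,"z":0,"ax":0,"ay":0,"az":0.0625},{"x":0.05,"y":-0.04,"z":0,"ax":0,"ay":0,"az":0.0625},{"x":0.05,"y":-0.04,"z":0,"ax":0,"ay":0,"az":0.0625},{"x":0.05,"y":-0.04,"z":0,"ax":0,"ay":0,"az":0.0625},{"x":0.05,"y":-0.04,"z":0,"ax":0,"ay":0,"az":0.0625}]'
python3 - <<'E'
from h import *
im,c=shot("scene","s8.png"); i2,c2=shot("top")
t=st(); print(t,lip(t))
# ice in tray: bright blobs within tray outline
for im,c,k in ((im,c,'scene'),(i2,c2,'top')):
    q=np.array([proj(c,[498+a*.995+b*.102,46.3-a*.102+b*.995,12]) for a,b in((-107,-36),(20,-36),(20,36),(-107,36))],np.int32)
    m=np.zeros(im.shape[:2],np.uint8); cv2.fillPoly(m,[q],255)
    g=im.astype(int).min(2)*(m>0); g=np.where((g>np.percentile(g[m>0],75)),255,0).astype(np.uint8)
    n,l,s,ce=cv2.connectedComponentsWithStats(g)
    print(k,[(int(s[i,4]),np.round(ray(c,*ce[i],20)).tolist()) for i in range(1,n) if s[i,4]>8])
E
```

```text
clock: 14.25
position: [414.4, 164.4, 218.7]
ee_rot: [-0.669, 0.743, -0.001, 0.005]
contact_force: [-0.5, -0.5, -0.9]
gripper_width: 13.1
grasp_force: 60.6
clock: 15.05
position: [492.6, 102.0, 217.8]
ee_rot: [0.903, -0.429, 0.001, -0.003]
contact_force: [0.1, 1.0, -1.0]
gripper_width: 12.9
grasp_force: 60.6
clock: 15.85
position: [572.6, 38.1, 217.8]
ee_rot: [0.999, -0.05, -0.001, -0.003]
contact_force: [-0.4, -0.0, -0.8]
gripper_width: 13.0
grasp_force: 60.6
(15.95, array([573.1,  37.8, 217.5]), [[0.994, -0.106, -0.001], [-0.106, -0.994, 0.006], [-0.002, -0.006, -1.0]], 13.038259908277729, array([-0.60379351,  0.42867497, -1.4058629 ])) [481.6  47.8 173.7]
scene [(15, [509.0, 28.0, 20.0]), (95, [433.0, 41.0, 20.0]), (73, [410.0, 65.0, 20.0]), (17, [401.0, 35.0, 20.0])]
top [(135, [506.0, 50.0, 20.0]), (19, [430.0, 38.0, 20.0]), (14, [407.0, 62.0, 20.0])]
```

```bash
python3 -m handwheel '[{"x":0,"y":0.01,"z":-0.12,"ax":0.003,"ay":0,"az":0.001},{"x":0,"y":0.01,"z":-0.12,"ax":0,"ay":0,"az":0.001},{"x":0,"y":0,"z":-0.12,"ax":0,"ay":0,"az":0.001},{"x":0,"y":0,"z":-0.12,"ax":0,"ay":0,"az":0},{"x":0,"y":0,"z":-0.12,"ax":0,"ay":0,"az":0},{"x":0,"y":0,"z":-0.12,"ax":0,"ay":0,"az":0},{"x":0,"y":0,"z":-0.08,"ax":0,"ay":0,"az":0},{"x":0,"y":0,"z":-0.03,"ax":0,"ay":0,"az":0}]'
python3 -m handwheel '[{"x":0,"y":0,"z":-0.01,"ax":0,"ay":0,"az":0},{"x":0,"y":0,"z":-0.01,"ax":0,"ay":0,"az":0},{"x":0,"y":0,"z":-0.01,"ax":0,"ay":0,"az":0},{"x":0,"y":0,"z":0,"ax":0,"ay":0,"az":0},{"x":0,"y":0,"z":0,"ax":0,"ay":0,"az":0},{"x":0,"y":0,"z":0,"ax":0,"ay":0,"az":0},{"x":0,"y":0,"z":0,"ax":0,"ay":0,"az":0},{"x":0,"y":0,"z":0,"ax":0,"ay":0,"az":0}]'
```

```text
clock: 16.75
position: [571.0, 42.5, 50.2]
ee_rot: [0.999, -0.051, -0.002, -0.005]
contact_force: [-0.3, -0.1, -0.1]
gripper_width: 13.0
grasp_force: 60.6
clock: 17.55
position: [573.7, 43.0, 46.8]
ee_rot: [0.999, -0.05, 0.001, -0.006]
contact_force: [0.5, 1.4, 6.4]
gripper_width: 12.8
grasp_force: 61.6
```

```bash
python3 -m handwheel '[{"x":-0.03,"y":0.003,"z":0,"ax":0,"ay":0,"az":0},{"x":-0.03,"y":0.003,"z":0,"ax":0,"ay":0,"az":0},{"x":-0.03,"y":0.003,"z":0,"ax":0,"ay":0,"az":0},{"x":-0.03,"y":0.003,"z":0,"ax":0,"ay":0,"az":0},{"x":-0.03,"y":0.003,"z":0,"ax":0,"ay":0,"az":0},{"x":-0.03,"y":0.003,"z":0,"ax":0,"ay":0,"az":0},{"x":-0.03,"y":0.003,"z":0,"ax":0,"ay":0,"az":0},{"x":-0.03,"y":0.003,"z":0,"ax":0,"ay":0,"az":0}]'
python3 -m handwheel '[{"x":-0.023,"y":0.0023,"z":0,"ax":0,"ay":0,"az":0},{"x":-0.023,"y":0.0023,"z":0,"ax":0,"ay":0,"az":0},{"x":-0.023,"y":0.0023,"z":0,"ax":0,"ay":0,"az":0},{"x":-0.023,"y":0.0023,"z":0,"ax":0,"ay":0,"az":0},{"x":-0.023,"y":0.0023,"z":0,"ax":0,"ay":0,"az":0},{"x":-0.023,"y":0.0023,"z":0,"ax":0,"ay":0,"az":0},{"x":-0.023,"y":0.0023,"z":0,"ax":0,"ay":0,"az":0},{"x":0,"y":0,"z":0,"ax":0,"ay":0,"az":0}]'
python3 - <<'E'
from h import *
im,c=shot("scene","s9.png"); i2,c2=shot("top")
a=cv2.resize(im[180:275,170:300,::-1],(520,380),interpolation=2);b=cv2.resize(i2[170:260,220:290,::-1],(296,380),interpolation=2)
cv2.imwrite("pics/s9b.png",np.hstack([a,b[:,:280]])); t=st(); print(t,lip(t))
for im,c,k in ((im,c,'scene'),(i2,c2,'top')):
    q=np.array([proj(c,[498+a*.995+b*.102,46.3-a*.102+b*.995,12]) for a,b in((-107,-36),(-40,-36),(-40,36),(-107,36))],np.int32)
    m=np.zeros(im.shape[:2],np.uint8); cv2.fillPoly(m,[q],255)
    g=im.astype(int).min(2)*(m>0); g=np.where((g>np.percentile(g[m>0],75)),255,0).astype(np.uint8)
    n,l,s,ce=cv2.connectedComponentsWithStats(g)
    print(k,[(int(s[i,4]),np.round(ray(c,*ce[i],20)).tolist()) for i in range(1,n) if s[i,4]>8])
E
```

```text
clock: 18.35
position: [526.4, 47.9, 47.0]
ee_rot: [0.999, -0.049, 0.002, -0.006]
contact_force: [3.6, 0.3, 5.2]
gripper_width: 13.0
grasp_force: 61.6
clock: 19.15
position: [499.2, 52.1, 48.6]
ee_rot: [0.999, -0.047, 0.007, -0.007]
contact_force: [11.0, -4.3, 3.7]
gripper_width: 13.0
grasp_force: 62.0
(19.25, array([499.2,  52. ,  48.5]), [[0.995, -0.094, 0.014], [-0.094, -0.995, 0.014], [0.013, -0.015, -1.0]], 12.962137024194675, array([11.10043457, -4.05356696,  3.95910085])) [408.3  61.3   3.3]
scene [(72, [441.0, 52.0, 20.0]), (34, [409.0, 69.0, 20.0]), (39, [405.0, 40.0, 20.0])]
top [(45, [438.0, 57.0, 20.0])]
```

View pics/s9b.png

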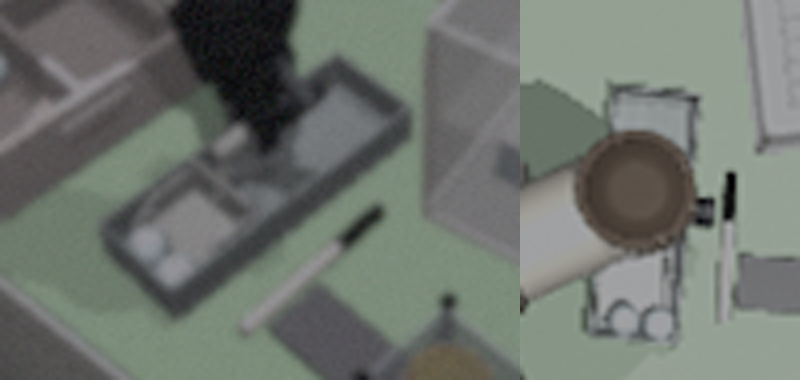

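Both pieces stand against the near wall with the lip only partly under them, around (150,240) and (172,268). I push harder with the lip held down a little.

```bash
python3 -m handwheel '[{"x":-0.015,"y":0,"z":0,"ax":0,"ay":-0.01,"az":0},{"x":-0.015,"y":0,"z":0,"ax":0,"ay":-0.01,"az":0},{"x":-0.015,"y":0,"z":0,"ax":0,"ay":0,"az":0},{"x":-0.015,"y":0,"z":0,"ax":0,"ay":0,"az":0},{"x":0,"y":0,"z":0,"ax":0,"ay":0,"az":0.02},{"x":0,"y":0,"z":0,"ax":0,"ay":0,"az":-0.02},{"x":0,"y":0,"z":0,"ax":0,"ay":0,"az":0},{"x":0,"y":0,"z":0,"ax":0,"ay":0,"az":0}]'
python3 - <<'E'
from h import *
t=st(); print(t,lip(t))
E
```

```text
clock: 20.05
position: [484.0, 51.7, 47.9]
ee_rot: [0.999, -0.049, 0.019, -0.007]
contact_force: [4.3, -0.7, 9.5]
gripper_width: 13.1
grasp_force: 62.2
(20.05, array([484. ,  51.7,  47.9]), [[0.994, -0.098, 0.039], [-0.098, -0.995, 0.013], [0.037, -0.017, -0.999]], 13.074737752931743, array([ 4.29442526, -0.73125554,  9.45100554])) [394.3  61.3   0.5]
```

```bash
python3 -m handwheel '[{"x":0.012,"y":-0.0012,"z":0.002,"ax":0.0036,"ay":0.036,"az":0},{"x":0.012,"y":-0.0012,"z":0.01,"ax":0.0036,"ay":0.036,"az":0},{"x":0.012,"y":-0.0012,"z":0.015,"ax":0.0036,"ay":0.036,"az":0},{"x":0.012,"y":-0.0012,"z":0.02,"ax":0.0036,"ay":0.036,"az":0},{"x":0.012,"y":-0.0012,"z":0.025,"ax":0.0036,"ay":0.036,"az":0},{"x":0.012,"y":-0.0012,"z":0.025,"ax":0.0036,"ay":0.036,"az":0},{"x":0.012,"y":-0.0012,"z":0.025,"ax":0.0036,"ay":0.036,"az":0},{"x":0.012,"y":-0.0012,"z":0.025,"ax":0.0036,"ay":0.036,"az":0}]'
python3 -m handwheel '[{"x":0.02,"y":0,"z":0.04,"ax":0,"ay":0,"az":0},{"x":0.02,"y":0,"z":0.06,"ax":0,"ay":0,"az":0},{"x":0.02,"y":0,"z":0.07,"ax":0,"ay":0,"az":0},{"x":0.02,"y":0,"z":0.08,"ax":0,"ay":0,"az":0},{"x":0.02,"y":0,"z":0.08,"ax":0,"ay":0,"az":0},{"x":0.02,"y":0,"z":0.06,"ax":0,"ay":0,"az":0},{"x":0.02,"y":0,"z":0.04,"ax":0,"ay":0,"az":0},{"x":0,"y":0,"z":0,"ax":0,"ay":0,"az":0}]'
python3 - <<'E'
from h import *
im,c=shot("scene","s10.png"); i2,c2=shot("top")
t=st(); print(t,lip(t))
for im,c,k in ((im,c,'scene'),(i2,c2,'top')):
    q=np.array([proj(c,[498+a*.995+b*.102,46.3-a*.102+b*.995,12]) for a,b in((-107,-36),(-40,-36),(-40,36),(-107,36))],np.int32)
    m=np.zeros(im.shape[:2],np.uint8); cv2.fillPoly(m,[q],255)
    g=im.astype(int).min(2); print(k,"bright pct in tray end",np.percentile(g[m>0],[10,50,90,99]))
    M=np.array(t[2]); q=np.array([proj(c,t[1]+M@[a,b,30]) for a,b in((-92,-28),(-34,-28),(-34,28),(-92,28))],np.int32)
    m=np.zeros(im.shape[:2],np.uint8); cv2.fillPoly(m,[q],255); print("  blade",np.percentile(g[m>0],[10,50,90,99]))
a=cv2.resize(shot("scene")[0][160:275,150:300,::-1],(520,400),interpolation=2);b=cv2.resize(i2[170:260,220:290,::-1],(296,400),interpolation=2)
cv2.imwrite("pics/s10b.png",np.hstack([a,b[:,:280]]))
E
```

```text
clock: 20.85
position: [498.4, 48.7, 74.5]
ee_rot: [0.976, -0.051, -0.213, -0.018]
contact_force: [0.6, 0.4, -1.6]
gripper_width: 13.3
grasp_force: 60.7
clock: 21.65
position: [528.6, 49.0, 162.5]
ee_rot: [0.977, -0.05, -0.209, -0.018]
contact_force: [0.1, -0.0, -0.5]
gripper_width: 12.7
grasp_force: 60.8
(21.75, array([527.3,  48.9, 160.9]), [[0.906, -0.106, -0.409], [-0.091, -0.994, 0.055], [-0.413, -0.013, -0.911]], 12.787185695384357, array([-7.93681443e-01,  2.35637412e-05, -1.41417151e+00])) [426.   59.7 158.8]
scene bright pct in tray end [ 62.   100.   106.   116.03]
  blade [ 84. 121. 141. 148.]
top bright pct in tray end [101. 137. 156. 158.]
  blade [109.  152.  158.9 161. ]
```

View pics/s10b.png

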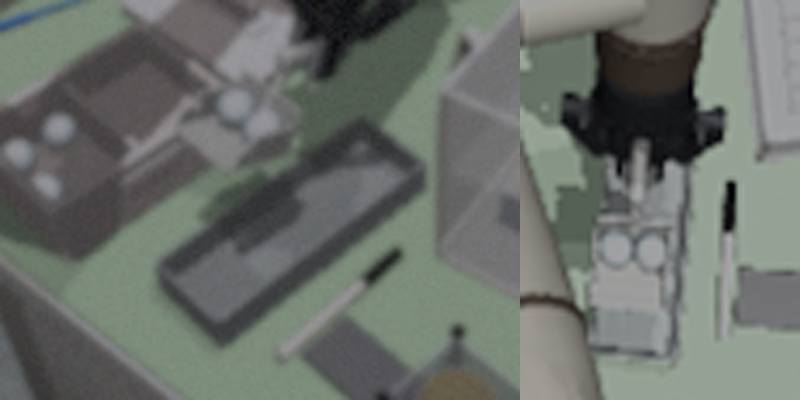

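Both last pieces are on the blade and the tray is empty. I repeat the carry and dump.

```bash
python3 -m handwheel '[{"x":-0.0365,"y":0.022,"z":0,"ax":0,"ay":0,"az":-0.03},{"x":-0.0365,"y":0.022,"z":0,"ax":0,"ay":0,"az":-0.06},{"x":-0.0365,"y":0.022,"z":0,"ax":0,"ay":0,"az":-0.06},{"x":-0.0365,"y":0.022,"z":0,"ax":0,"ay":0,"az":-0.06},{"x":-0.0365,"y":0.022,"z":0,"ax":0,"ay":0,"az":-0.07},{"x":-0.0365,"y":0.022,"z":0,"ax":0,"ay":0,"az":-0.07},{"x":-0.0365,"y":0.022,"z":0,"ax":0,"ay":0,"az":-0.07},{"x":-0.0365,"y":0.022,"z":0,"ax":0,"ay":0,"az":-0.07}]'
python3 -m handwheel '[{"x":-0.0365,"y":0.022,"z":0,"ax":0,"ay":0,"az":-0.07},{"x":-0.0365,"y":0.022,"z":0,"ax":0,"ay":0,"az":-0.07},{"x":-0.0365,"y":0.022,"z":0,"ax":0,"ay":0,"az":-0.07},{"x":-0.0365,"y":0.022,"z":0,"ax":0,"ay":0,"az":-0.07},{"x":-0.0365,"y":0.022,"z":0,"ax":0,"ay":0,"az":-0.07},{"x":-0.0365,"y":0.022,"z":0,"ax":0,"ay":0,"az":-0.07},{"x":-0.0365,"y":0.022,"z":0,"ax":0,"ay":0,"az":-0.06},{"x":-0.0365,"y":0.022,"z":0,"ax":0,"ay":0,"az":-0.03}]'
python3 -m handwheel '[{"x":0,"y":0,"z":-0.05,"ax":0,"ay":0,"az":0},{"x":0,"y":0,"z":-0.05,"ax":0,"ay":0,"az":0},{"x":0,"y":0,"z":-0.05,"ax":0,"ay":0,"az":0},{"x":0,"y":0,"z":-0.01,"ax":0,"ay":0,"az":0},{"x":0,"y":0,"z":0,"ax":0,"ay":0,"az":0},{"x":0,"y":0,"z":0,"ax":0,"ay":0,"az":0},{"x":0,"y":0,"z":0,"ax":0,"ay":0,"az":0},{"x":0,"y":0,"z":0,"ax":0,"ay":0,"az":0}]'
python3 -m handwheel '[{"x":0,"y":0.0125,"z":-0.008,"ax":-0.061,"ay":0.006,"az":0},{"x":0,"y":0.0125,"z":-0.008,"ax":-0.061,"ay":0.006,"az":0},{"x":0,"y":0.0125,"z":-0.008,"ax":-0.061,"ay":0.006,"az":0},{"x":0,"y":0.0125,"z":-0.008,"ax":-0.061,"ay":0.006,"az":0},{"x":0.002,"y":0.026,"z":0.02,"ax":-0.061,"ay":0.006,"az":0},{"x":0.002,"y":0.026,"z":0.02,"ax":-0.061,"ay":0.006,"az":0},{"x":0.002,"y":0.026,"z":0.02,"ax":-0.061,"ay":0.006,"az":0},{"x":0.002,"y":0.026,"z":0.02,"ax":-0.061,"ay":0.006,"az":0}]'
python3 -m handwheel '[{"x":0.002,"y":0.029,"z":0.01,"ax":-0.042,"ay":0.004,"az":0},{"x":0.002,"y":0.029,"z":0.01,"ax":-0.042,"ay":0.004,"az":0},{"x":0.002,"y":0.029,"z":0.01,"ax":-0.042,"ay":0.004,"az":0},{"x":0.002,"y":0.029,"z":0.01,"ax":-0.042,"ay":0.004,"az":0},{"x":0.002,"y":0.029,"z":0.01,"ax":-0.042,"ay":0.004,"az":0},{"x":0.002,"y":0.029,"z":0.01,"ax":-0.042,"ay":0.004,"az":0},{"x":0.002,"y":0.029,"z":0.01,"ax":-0.042,"ay":0.004,"az":0},{"x":0.002,"y":0.029,"z":0.01,"ax":-0.042,"ay":0.004,"az":0}]'
python3 -m handwheel '[{"x":0,"y":0,"z":0.025,"ax":-0.03,"ay":0.003,"az":0},{"x":0,"y":0,"z":0.025,"ax":-0.03,"ay":0.003,"az":0},{"x":0,"y":0,"z":0.025,"ax":-0.03,"ay":0.003,"az":0},{"x":0,"y":0,"z":0.025,"ax":-0.03,"ay":0.003,"az":0},{"x":0,"y":0,"z":0.025,"ax":0,"ay":0,"az":0},{"x":0,"y":0,"z":0.025,"ax":0,"ay":0,"az":0},{"x":0,"y":0,"z":0.025,"ax":0,"ay":0,"az":0},{"x":0,"y":0,"z":0.025,"ax":0,"ay":0,"az":0}]'
```

```text
clock: 22.6
position: [468.5, 84.0, 160.4]
ee_rot: [0.885, -0.415, -0.189, -0.095]
contact_force: [-0.4, -0.3, -0.8]
gripper_width: 12.8
grasp_force: 60.7
clock: 23.4
position: [409.1, 118.9, 160.5]
ee_rot: [-0.654, 0.727, 0.137, 0.16]
contact_force: [-0.8, 0.0, -0.7]
gripper_width: 12.9
grasp_force: 60.7
clock: 24.2
position: [411.3, 119.3, 129.6]
ee_rot: [-0.655, 0.726, 0.136, 0.161]
contact_force: [0.6, 0.3, -1.3]
gripper_width: 13.1
grasp_force: 60.7
clock: 25.0
position: [412.8, 150.7, 139.7]
ee_rot: [-0.662, 0.729, -0.122, -0.123]
contact_force: [0.1, 1.0, -1.3]
gripper_width: 12.6
grasp_force: 60.7
clock: 25.8
position: [416.1, 197.4, 155.0]
ee_rot: [-0.61, 0.67, -0.291, -0.309]
contact_force: [0.3, -1.4, -0.2]
gripper_width: 13.2
grasp_force: 60.8
clock: 26.6
position: [415.9, 196.4, 195.7]
ee_rot: [-0.581, 0.637, -0.346, -0.37]
contact_force: [0.1, -0.6, -1.9]
gripper_width: 13.1
grasp_force: 60.8
```

```bash
python3 -m handwheel '[{"x":0,"y":-0.02,"z":0.03,"ax":0.085,"ay":-0.0087,"az":0},{"x":0,"y":-0.02,"z":0.03,"ax":0.085,"ay":-0.0087,"az":0},{"x":0,"y":-0.02,"z":0.03,"ax":0.085,"ay":-0.0087,"az":0},{"x":0,"y":-0.02,"z":0.03,"ax":0.085,"ay":-0.0087,"az":0},{"x":0,"y":-0.02,"z":0,"ax":0.085,"ay":-0.0087,"az":0},{"x":0,"y":-0.02,"z":0,"ax":0.085,"ay":-0.0087,"az":0},{"x":0,"y":-0.02,"z":0,"ax":0.085,"ay":-0.0087,"az":0},{"x":0,"y":-0.02,"z":0,"ax":0.085,"ay":-0.0087,"az":0}]'
python3 -m handwheel '[{"x":0.04,"y":-0.03,"z":0,"ax":0,"ay":0,"az":0.0625},{"x":0.05,"y":-0.04,"z":0,"ax":0,"ay":0,"az":0.0625},{"x":0.05,"y":-0.04,"z":0,"ax":0,"ay":0,"az":0.0625},{"x":0.05,"y":-0.04,"z":0,"ax":0,"ay":0,"az":0.0625},{"x":0.05,"y":-0.04,"z":0,"ax":0,"ay":0,"az":0.0625},{"x":0.05,"y":-0.04,"z":0,"ax":0,"ay":0,"az":0.0625},{"x":0.05,"y":-0.04,"z":0,"ax":0,"ay":0,"az":0.0625},{"x":0.05,"y":-0.04,"z":0,"ax":0,"ay":0,"az":0.0625}]'
python3 -m handwheel '[{"x":0.05,"y":-0.04,"z":0,"ax":0,"ay":0,"az":0.0625},{"x":0.05,"y":-0.04,"z":0,"ax":0,"ay":0,"az":0.0625},{"x":0.05,"y":-0.04,"z":0,"ax":0,"ay":0,"az":0.0625},{"x":0.05,"y":-0.04,"z":0,"ax":0,"ay":0,"az":0.0625},{"x":0.05,"y":-0.04,"z":0,"ax":0,"ay":0,"az":0.0625},{"x":0.05,"y":-0.04,"z":0,"ax":0,"ay":0,"az":0.0625},{"x":0.05,"y":-0.04,"z":0,"ax":0,"ay":0,"az":0.0625},{"x":0.05,"y":-0.04,"z":0,"ax":0,"ay":0,"az":0.0625}]'
python3 - <<'E'
from h import *
t=st(); print(t,lip(t))
im,c=shot("wrist","w11.png"); np.savez("w11.npz",*c)
E
```

```text
clock: 27.4
position: [415.4, 164.0, 220.3]
ee_rot: [-0.67, 0.742, -0.003, 0.013]
contact_force: [0.2, -0.2, -1.1]
gripper_width: 12.9
grasp_force: 60.7
clock: 28.2
position: [493.6, 101.6, 219.5]
ee_rot: [0.904, -0.428, 0.0, -0.011]
contact_force: [-0.6, -0.1, 0.2]
gripper_width: 12.6
grasp_force: 60.7
clock: 29.0
position: [573.6, 37.8, 219.5]
ee_rot: [0.999, -0.049, -0.004, -0.01]
contact_force: [-0.3, -0.1, -1.0]
gripper_width: 12.8
grasp_force: 60.7
(29.0, array([573.6,  37.8, 219.5]), [[0.995, -0.099, -0.007], [-0.099, -0.995, 0.02], [-0.009, -0.02, -1.0]], 12.814776664738144, array([-0.31387308, -0.12623984, -1.02854653])) [481.8  47.8 176.3]
```

```bash
python3 -m handwheel '[{"x":0,"y":0.01,"z":-0.12,"ax":-0.012,"ay":-0.004,"az":0},{"x":0,"y":0.01,"z":-0.12,"ax":0,"ay":0,"az":0},{"x":0,"y":0,"z":-0.12,"ax":0,"ay":0,"az":0},{"x":0,"y":0,"z":-0.12,"ax":0,"ay":0,"az":0},{"x":0,"y":0,"z":-0.12,"ax":0,"ay":0,"az":0},{"x":0,"y":0,"z":-0.12,"ax":0,"ay":0,"az":0},{"x":0,"y":0,"z":-0.08,"ax":0,"ay":0,"az":0},{"x":0,"y":0,"z":-0.03,"ax":0,"ay":0,"az":0}]'
python3 -m handwheel '[{"x":0,"y":0,"z":-0.01,"ax":0,"ay":0,"az":0},{"x":0,"y":0,"z":-0.01,"ax":0,"ay":0,"az":0},{"x":0,"y":0,"z":-0.01,"ax":0,"ay":0,"az":0},{"x":0,"y":0,"z":-0.005,"ax":0,"ay":0,"az":0},{"x":0,"y":0,"z":0,"ax":0,"ay":0,"az":0},{"x":0,"y":0,"z":0,"ax":0,"ay":0,"az":0},{"x":0,"y":0,"z":0,"ax":0,"ay":0,"az":0},{"x":0,"y":0,"z":0,"ax":0,"ay":0,"az":0}]'
python3 -m handwheel '[{"x":0,"y":0,"z":0,"ax":0,"ay":0,"az":0},{"x":0,"y":0,"z":0,"ax":0,"ay":0,"az":0},{"x":0,"y":0,"z":0,"ax":0,"ay":0,"az":0},{"x":0,"y":0,"z":0,"ax":0,"ay":0,"az":0},{"x":0,"y":0,"z":0,"ax":0,"ay":0,"az":0},{"x":0,"y":0,"z":0,"ax":0,"ay":0,"az":0},{"x":0,"y":0,"z":0,"ax":0,"ay":0,"az":0},{"x":0,"y":0,"z":0,"ax":0,"ay":0,"az":0}]' 0
python3 -m handwheel '[{"x":0,"y":0,"z":0.1,"ax":0,"ay":0,"az":0},{"x":0,"y":0,"z":0.1,"ax":0,"ay":0,"az":0},{"x":0,"y":0,"z":0.15,"ax":0,"ay":0,"az":0},{"x":0,"y":0,"z":0.2,"ax":0,"ay":0,"az":0},{"x":0,"y":0,"z":0.2,"ax":0,"ay":0,"az":0},{"x":0,"y":0,"z":0.2,"ax":0,"ay":0,"az":0},{"x":0,"y":0,"z":0.2,"ax":0,"ay":0,"az":0},{"x":0,"y":0,"z":0,"ax":0,"ay":0,"az":0}]'
python3 -m handwheel '[{"x":0,"y":-0.1,"z":0,"ax":0,"ay":0,"az":-0.09},{"x":0,"y":-0.1,"z":0,"ax":0,"ay":0,"az":-0.09},{"x":0,"y":-0.1,"z":0,"ax":0,"ay":0,"az":-0.09},{"x":0,"y":-0.1,"z":0,"ax":0,"ay":0,"az":-0.09},{"x":0,"y":-0.1,"z":0,"ax":0,"ay":0,"az":-0.09},{"x":0,"y":-0.1,"z":0,"ax":0,"ay":0,"az":-0.09},{"x":0,"y":0,"z":0,"ax":0,"ay":0,"az":0},{"x":0,"y":0,"z":0,"ax":0,"ay":0,"az":0}]'
python3 - <<'E'
from h import *
t=st(); print(t)
im,c=shot("wrist","w12.png"); np.savez("w12.npz",*c)
cv2.imwrite("pics/w12b.png",cv2.resize(im[:,:,::-1],(800,600),interpolation=2))
E
```

```text
clock: 29.85
position: [572.3, 42.0, 51.6]
ee_rot: [0.999, -0.052, -0.002, -0.0]
contact_force: [-0.3, 0.2, -1.4]
gripper_width: 12.8
grasp_force: 60.7
clock: 30.65
position: [574.4, 42.5, 46.6]
ee_rot: [0.999, -0.051, 0.001, -0.001]
contact_force: [-0.4, -0.4, 3.3]
gripper_width: 13.2
grasp_force: 61.4
clock: 31.45
position: [573.8, 42.4, 45.9]
ee_rot: [0.999, -0.051, -0.0, -0.001]
contact_force: [-0.6, -0.6, 0.8]
gripper_width: 42.5
grasp_force: 0.0
clock: 32.25
position: [576.7, 42.7, 283.1]
ee_rot: [0.999, -0.051, 0.007, -0.002]
contact_force: [-0.1, 1.1, 0.4]
gripper_width: 43.0
grasp_force: 0.0
clock: 33.05
position: [573.6, -77.7, 275.5]
ee_rot: [0.889, -0.457, -0.0, -0.001]
contact_force: [-0.5, -0.3, 0.1]
gripper_width: 42.7
grasp_force: 0.0
(33.05, array([573.6, -77.7, 275.5]), [[0.582, -0.813, 0.0], [-0.813, -0.582, 0.001], [-0.001, -0.001, -1.0]], 42.72751707086785, array([-0.48978287, -0.31410242,  0.10795978]))
```

View pics/w12b.png

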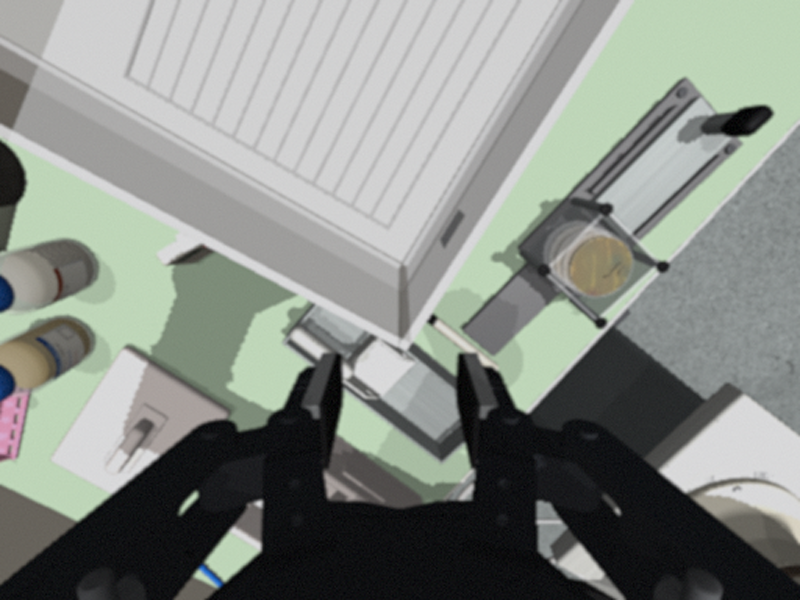

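The view shows the dispenser's post tops at (607,208), (663,267), (600,322) and (543,270), and the rail back end at (685,80)-(740,147). The knob's far top is about (762,112) and its foot about (715,124); the scoop lies in the tray.

```bash
python3 - <<'E'
from h import *
d=np.load("w12.npz"); c=[d[k] for k in d.files]
for a in [("post",607,208,74),("post",663,267,74),("post",600,322,74),("post",543,270,74),("rail",685,80,8),("rail",740,147,8),("knobtop L",745,112,75),("knobtop R",771,115,75),("tongue e1",463,327,8),("tongue e2",498,357,8)]: pr(c,*a)
im=cv2.imread("pics/w12.png"); g=im.max(2); x0,y0,x1,y1=440,60,500,92
m=(g[y0:y1,x0:x1]<45).astype(np.uint8); n,l,s,ce=cv2.connectedComponentsWithStats(m)
for i in range(1,n):
    if s[i,4]>30:
        r=cv2.minAreaRect(np.argwhere(l==i)[:,::-1].astype(np.float32)); print(s[i],ce[i]+[x0,y0],cv2.boxPoints(r)+[x0,y0])
E
```

```text
post [ 458.6 -205.7   74. ]
post [ 385.4 -197.4   74. ]
post [ 393.6 -130.1   74. ]
post [ 466.1 -136.6   74. ]
rail [ 450.6 -338.7    8. ]
rail [ 367.3 -329.4    8. ]
knobtop L [ 425.  -317.7   75. ]
knobtop R [ 407.5 -327.6   75. ]
tongue e1 [463.7 -39.5   8. ]
tongue e2 [411.2 -33.9   8. ]
[ 20   8  34  19 373] [476.46648794  77.1769437 ] [[459.26228905  81.11475372]
 [483.65573502  60.78688622]
 [493.90163422  73.08197021]
 [469.50819016  93.40983582]]
```

```bash
python3 -m handwheel '[{"x":-0.101,"y":-0.153,"z":-0.07,"ax":0,"ay":0,"az":-0.057},{"x":-0.101,"y":-0.153,"z":-0.07,"ax":0,"ay":0,"az":-0.057},{"x":-0.101,"y":-0.153,"z":-0.07,"ax":0,"ay":0,"az":-0.057},{"x":-0.101,"y":-0.153,"z":-0.07,"ax":0,"ay":0,"az":-0.057},{"x":-0.101,"y":-0.153,"z":-0.07,"ax":0,"ay":0,"az":-0.057},{"x":-0.101,"y":-0.153,"z":-0.07,"ax":0,"ay":0,"az":-0.057},{"x":-0.101,"y":-0.153,"z":-0.07,"ax":0,"ay":0,"az":-0.057},{"x":-0.101,"y":-0.153,"z":-0.07,"ax":0,"ay":0,"az":-0.057}]'
python3 -m handwheel '[{"x":0,"y":0,"z":0,"ax":0,"ay":0,"az":0},{"x":0,"y":0,"z":0,"ax":0,"ay":0,"az":0},{"x":0,"y":0,"z":0,"ax":0,"ay":0,"az":0},{"x":0,"y":0,"z":0,"ax":0,"ay":0,"az":0},{"x":0,"y":0,"z":0,"ax":0,"ay":0,"az":0},{"x":0,"y":0,"z":0,"ax":0,"ay":0,"az":0},{"x":0,"y":0,"z":0,"ax":0,"ay":0,"az":0},{"x":0,"y":0,"z":0,"ax":0,"ay":0,"az":0}]'
python3 - <<'E'
from h import *
t=st(); print(t)
im,c=shot("wrist","w13.png"); np.savez("w13.npz",*c)
g=im.max(2); p=proj(c,[412,-322,75]); print(p)
x0,y0=int(p[0])-45,int(p[1])-45
m=(g[y0:y0+90,x0:x0+90]<45).astype(np.uint8); n,l,s,ce=cv2.connectedComponentsWithStats(m)
for i in range(1,n):
    if s[i,4]>60: print(s[i],np.round(ce[i]+[x0,y0],1),[np.round(ray(c,u+x0,v+y0,75)).tolist() for u,v in cv2.boxPoints(cv2.minAreaRect(np.argwhere(l==i)[:,::-1].astype(np.float32)))])
E
```

```text
clock: 33.9
position: [411.9, -322.7, 163.6]
ee_rot: [-0.672, 0.741, -0.001, 0.001]
contact_force: [0.5, 0.6, -0.4]
gripper_width: 42.4
grasp_force: 0.0
clock: 34.7
position: [412.4, -322.2, 164.0]
ee_rot: [-0.672, 0.74, -0.0, 0.001]
contact_force: [-0.8, 0.3, -0.4]
gripper_width: 42.9
grasp_force: 0.0
(34.7, array([ 412.4, -322.2,  164. ]), [[-0.096, -0.995, 0.002], [-0.995, 0.096, 0.0], [-0.0, -0.002, -1.0]], 42.939418978225056, array([-0.76129655,  0.25662273, -0.44961244]))
[255.98961697 190.16086951]
[ 41  26  13  28 321] [256.7 184.9] [[415.0, -340.0, 75.0], [404.0, -339.0, 75.0], [406.0, -314.0, 75.0], [417.0, -315.0, 75.0]]
```

```bash
python3 -m handwheel '[{"x":-0.005,"y":-0.012,"z":-0.1,"ax":0,"ay":0,"az":0},{"x":0,"y":0,"z":-0.1,"ax":0,"ay":0,"az":0},{"x":0,"y":0,"z":-0.1,"ax":0,"ay":0,"az":0},{"x":0,"y":0,"z":-0.1,"ax":0,"ay":0,"az":0},{"x":0,"y":0,"z":-0.1,"ax":0,"ay":0,"az":0},{"x":0,"y":0,"z":-0.1,"ax":0,"ay":0,"az":0},{"x":0,"y":0,"z":-0.01,"ax":0,"ay":0,"az":0},{"x":0,"y":0,"z":0,"ax":0,"ay":0,"az":0}]'
python3 -m handwheel '[{"x":0,"y":0,"z":0,"ax":0,"ay":0,"az":0},{"x":0,"y":0,"z":0,"ax":0,"ay":0,"az":0},{"x":0,"y":0,"z":0,"ax":0,"ay":0,"az":0},{"x":0,"y":0,"z":0,"ax":0,"ay":0,"az":0},{"x":0,"y":0,"z":0,"ax":0,"ay":0,"az":0},{"x":0,"y":0,"z":0,"ax":0,"ay":0,"az":0},{"x":0,"y":0,"z":0,"ax":0,"ay":0,"az":0},{"x":0,"y":0,"z":0,"ax":0,"ay":0,"az":0}]' -1
```

```text
clock: 35.55
position: [411.2, -324.9, 41.8]
ee_rot: [-0.672, 0.74, -0.0, 0.0]
contact_force: [0.1, 0.1, 0.1]
gripper_width: 42.5
grasp_force: 0.0
clock: 36.35
position: [410.7, -324.9, 43.2]
ee_rot: [-0.672, 0.74, -0.0, 0.0]
contact_force: [-3.2, 0.2, 5.4]
gripper_width: 13.2
grasp_force: 59.4
```

```bash
python3 -m handwheel '[{"x":0.0033,"y":0.02,"z":0,"ax":0,"ay":0,"az":0},{"x":0.0033,"y":0.035,"z":0,"ax":0,"ay":0,"az":0},{"x":0.0033,"y":0.035,"z":0,"ax":0,"ay":0,"az":0},{"x":0.0033,"y":0.035,"z":0,"ax":0,"ay":0,"az":0},{"x":0.0033,"y":0.035,"z":0,"ax":0,"ay":0,"az":0},{"x":0.0033,"y":0.035,"z":0,"ax":0,"ay":0,"az":0},{"x":0.0033,"y":0.035,"z":0,"ax":0,"ay":0,"az":0},{"x":0.0033,"y":0.035,"z":0,"ax":0,"ay":0,"az":0}]'
python3 -m handwheel '[{"x":0.0033,"y":0.035,"z":0,"ax":0,"ay":0,"az":0},{"x":0.0033,"y":0.035,"z":0,"ax":0,"ay":0,"az":0},{"x":0.0033,"y":0.035,"z":0,"ax":0,"ay":0,"az":0},{"x":0.0033,"y":0.035,"z":0,"ax":0,"ay":0,"az":0},{"x":0.0033,"y":0.035,"z":0,"ax":0,"ay":0,"az":0},{"x":0.0033,"y":0.035,"z":0,"ax":0,"ay":0,"az":0},{"x":0.001,"y":0.012,"z":0,"ax":0,"ay":0,"az":0},{"x":0,"y":0,"z":0,"ax":0,"ay":0,"az":0}]'
python3 -m handwheel '[{"x":0,"y":0,"z":0,"ax":0,"ay":0,"az":0},{"x":0,"y":0,"z":0,"ax":0,"ay":0,"az":0},{"x":0,"y":0,"z":0,"ax":0,"ay":0,"az":0},{"x":0,"y":0,"z":0,"ax":0,"ay":0,"az":0},{"x":0,"y":0,"z":0,"ax":0,"ay":0,"az":0},{"x":0,"y":0,"z":0,"ax":0,"ay":0,"az":0},{"x":0,"y":0,"z":0,"ax":0,"ay":0,"az":0},{"x":0,"y":0,"z":0,"ax":0,"ay":0,"az":0}]'
```

```text
clock: 37.15
position: [415.9, -271.9, 43.1]
ee_rot: [-0.672, 0.74, -0.0, 0.0]
contact_force: [-3.9, -1.6, 6.2]
gripper_width: 13.3
grasp_force: 59.4
clock: 37.95
position: [420.1, -228.4, 43.2]
ee_rot: [-0.672, 0.74, -0.001, -0.0]
contact_force: [-3.9, -5.8, 4.8]
gripper_width: 13.1
grasp_force: 59.5
clock: 38.75
position: [420.1, -228.3, 43.2]
ee_rot: [-0.672, 0.74, -0.001, 0.0]
contact_force: [-4.1, -5.6, 6.1]
gripper_width: 13.3
grasp_force: 59.5
```

```bash
python3 -m handwheel '[{"x":-0.0033,"y":-0.02,"z":0,"ax":0,"ay":0,"az":0},{"x":-0.0033,"y":-0.035,"z":0,"ax":0,"ay":0,"az":0},{"x":-0.0033,"y":-0.035,"z":0,"ax":0,"ay":0,"az":0},{"x":-0.0033,"y":-0.035,"z":0,"ax":0,"ay":0,"az":0},{"x":-0.0033,"y":-0.035,"z":0,"ax":0,"ay":0,"az":0},{"x":-0.0033,"y":-0.035,"z":0,"ax":0,"ay":0,"az":0},{"x":-0.0033,"y":-0.035,"z":0,"ax":0,"ay":0,"az":0},{"x":-0.0033,"y":-0.035,"z":0,"ax":0,"ay":0,"az":0}]'
python3 -m handwheel '[{"x":-0.0033,"y":-0.035,"z":0,"ax":0,"ay":0,"az":0},{"x":-0.0033,"y":-0.035,"z":0,"ax":0,"ay":0,"az":0},{"x":-0.0033,"y":-0.035,"z":0,"ax":0,"ay":0,"az":0},{"x":-0.0033,"y":-0.035,"z":0,"ax":0,"ay":0,"az":0},{"x":-0.0033,"y":-0.035,"z":0,"ax":0,"ay":0,"az":0},{"x":-0.0033,"y":-0.035,"z":0,"ax":0,"ay":0,"az":0},{"x":-0.001,"y":-0.02,"z":0,"ax":0,"ay":0,"az":0},{"x":0,"y":-0.01,"z":0,"ax":0,"ay":0,"az":0}]'
python3 -m handwheel '[{"x":0,"y":0,"z":0,"ax":0,"ay":0,"az":0},{"x":0,"y":0,"z":0,"ax":0,"ay":0,"az":0},{"x":0,"y":0,"z":0,"ax":0,"ay":0,"az":0},{"x":0,"y":0,"z":0,"ax":0,"ay":0,"az":0},{"x":0,"y":0,"z":0,"ax":0,"ay":0,"az":0},{"x":0,"y":0,"z":0,"ax":0,"ay":0,"az":0},{"x":0,"y":0,"z":0,"ax":0,"ay":0,"az":0},{"x":0,"y":0,"z":0,"ax":0,"ay":0,"az":0}]'
python3 - <<'E'
from h import *
im,c=shot("scene","s14.png"); i2,c2=shot("top","t14.png")
E
```

```text
clock: 39.55
position: [415.0, -280.5, 43.1]
ee_rot: [-0.672, 0.74, -0.0, 0.001]
contact_force: [-3.3, 2.0, 6.4]
gripper_width: 12.9
grasp_force: 59.6
clock: 40.35
position: [410.6, -325.3, 43.0]
ee_rot: [-0.672, 0.741, 0.002, 0.002]
contact_force: [2.2, 25.6, 14.0]
gripper_width: 13.2
grasp_force: 60.7
clock: 41.15
position: [410.6, -325.2, 43.0]
ee_rot: [-0.672, 0.74, 0.001, 0.001]
contact_force: [-1.0, 17.7, 11.5]
gripper_width: 12.8
grasp_force: 60.2
```

```bash
python3 -m handwheel '[{"x":0,"y":0.01,"z":0,"ax":0,"ay":0,"az":0},{"x":0,"y":0,"z":0,"ax":0,"ay":0,"az":0},{"x":0,"y":0,"z":0,"ax":0,"ay":0,"az":0},{"x":0,"y":0,"z":0,"ax":0,"ay":0,"az":0},{"x":0,"y":0,"z":0,"ax":0,"ay":0,"az":0},{"x":0,"y":0,"z":0.15,"ax":0,"ay":0,"az":0},{"x":0,"y":0,"z":0.2,"ax":0,"ay":0,"az":0},{"x":0,"y":0,"z":0.2,"ax":0,"ay":0,"az":0}]' 0
python3 -m handwheel '[{"x":0.015,"y":0.1,"z":0,"ax":0,"ay":0,"az":0},{"x":0.015,"y":0.155,"z":0,"ax":0,"ay":0,"az":0},{"x":0.015,"y":0.17,"z":0,"ax":0,"ay":0,"az":0},{"x":0.015,"y":0.17,"z":0,"ax":0,"ay":0,"az":0},{"x":0.015,"y":0.17,"z":0,"ax":0,"ay":0,"az":0},{"x":0.015,"y":0.17,"z":0,"ax":0,"ay":0,"az":0},{"x":0.015,"y":0.17,"z":0,"ax":0,"ay":0,"az":0},{"x":0.015,"y":0.11,"z":0,"ax":0,"ay":0,"az":0}]' 1
python3 -m handwheel '[{"x":0,"y":0,"z":0,"ax":0,"ay":0,"az":0},{"x":0,"y":0,"z":0,"ax":0,"ay":0,"az":0},{"x":0,"y":0,"z":0,"ax":0,"ay":0,"az":0},{"x":0,"y":0,"z":0,"ax":0,"ay":0,"az":0},{"x":0,"y":0,"z":0,"ax":0,"ay":0,"az":0},{"x":0,"y":0,"z":0,"ax":0,"ay":0,"az":0},{"x":0,"y":0,"z":0,"ax":0,"ay":0,"az":0},{"x":0,"y":0,"z":0,"ax":0,"ay":0,"az":0}]'
python3 - <<'E'
from h import *
t=st(); print(t)
im,c=shot("wrist","w15.png"); np.savez("w15.npz",*c); print(proj(c,[434.3,-79.9,23]),proj(c,[425.9,-167.5,74]))
cv2.imwrite("pics/w15b.png",cv2.resize(im[:,:,::-1],(800,600),interpolation=2))
E
```

```text
clock: 42.05
position: [410.7, -326.4, 152.7]
ee_rot: [-0.672, 0.74, 0.0, 0.0]
contact_force: [0.5, 0.4, -0.3]
gripper_width: 42.7
grasp_force: 0.0
clock: 42.85
position: [435.2, -81.8, 152.0]
ee_rot: [-0.673, 0.74, -0.0, 0.001]
contact_force: [-0.4, -0.9, -0.5]
gripper_width: 85.6
grasp_force: 0.0
clock: 43.65
position: [435.2, -83.5, 151.9]
ee_rot: [-0.672, 0.74, -0.0, 0.001]
contact_force: [-0.4, 0.3, -0.6]
gripper_width: 85.2
grasp_force: 0.0
(43.65, array([435.2, -83.5, 151.9]), [[-0.097, -0.995, 0.001], [-0.995, 0.097, 0.0], [-0.0, -0.001, -1.0]], 85.24241722749576, array([-0.40720584,  0.29283415, -0.57967845]))
[256.78885944 180.81232516] [256.99693107  91.1508533 ]
```

View pics/w15b.png

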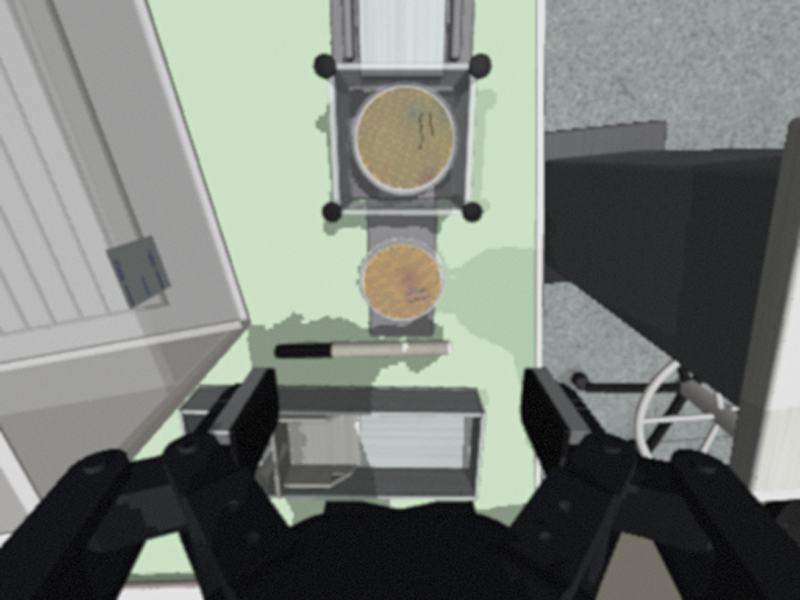

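The first dish lies on the tongue at (403,280) and the remaining stack is centred in the column. Next I grasp it.

```bash
python3 - <<'E'
from h import *
d=np.load("w15.npz"); c=[d[k] for k in d.files]
im=cv2.imread("pics/w15.png"); h=cv2.cvtColor(im,cv2.COLOR_BGR2HSV)
m=((h[...,1]>90)&(h[...,0]>8)&(h[...,0]<28)).astype(np.uint8); m[:, :200]=0; m[:,320:]=0
n,l,s,ce=cv2.connectedComponentsWithStats(m)
for i in range(1,n):
    if s[i,4]>300: print(s[i],ce[i],ray(c,*ce[i],22))
E
python3 -m handwheel '[{"x":0,"y":0.01,"z":-0.1,"ax":0,"ay":0,"az":0},{"x":0,"y":0,"z":-0.1,"ax":0,"ay":0,"az":0},{"x":0,"y":0,"z":-0.1,"ax":0,"ay":0,"az":0},{"x":0,"y":0,"z":-0.1,"ax":0,"ay":0,"az":0},{"x":0,"y":0,"z":-0.1,"ax":0,"ay":0,"az":0},{"x":0,"y":0,"z":0,"ax":0,"ay":0,"az":0},{"x":0,"y":0,"z":0,"ax":0,"ay":0,"az":0},{"x":0,"y":0,"z":0,"ax":0,"ay":0,"az":0}]'
```

```text
[ 234  158   47   45 1097] [254.77119417 178.59890611] [436.21167008 -82.23254513  22.        ]
clock: 44.5
position: [436.2, -81.2, 52.9]
ee_rot: [-0.672, 0.74, -0.001, 0.001]
contact_force: [-0.2, -0.1, 0.0]
gripper_width: 85.7
grasp_force: 0.0
```

```bash
python3 -m handwheel '[{"x":-0.005,"y":0,"z":-0.08,"ax":0,"ay":0,"az":0},{"x":0,"y":0,"z":-0.08,"ax":0,"ay":0,"az":0},{"x":0,"y":0,"z":-0.05,"ax":0,"ay":0,"az":0},{"x":0,"y":0,"z":-0.03,"ax":0,"ay":0,"az":0},{"x":0,"y":0,"z":-0.01,"ax":0,"ay":0,"az":0},{"x":0,"y":0,"z":0,"ax":0,"ay":0,"az":0},{"x":0,"y":0,"z":0,"ax":0,"ay":0,"az":0},{"x":0,"y":0,"z":0,"ax":0,"ay":0,"az":0}]'
python3 -m handwheel '[{"x":0,"y":0,"z":0,"ax":0,"ay":0,"az":0},{"x":0,"y":0,"z":0,"ax":0,"ay":0,"az":0},{"x":0,"y":0,"z":0,"ax":0,"ay":0,"az":0},{"x":0,"y":0,"z":0,"ax":0,"ay":0,"az":0},{"x":0,"y":0,"z":0,"ax":0,"ay":0,"az":0},{"x":0,"y":0,"z":0,"ax":0,"ay":0,"az":0},{"x":0,"y":0,"z":0,"ax":0,"ay":0,"az":0},{"x":0,"y":0,"z":0,"ax":0,"ay":0,"az":0}]' -1
python3 -m handwheel '[{"x":0,"y":0,"z":0.1,"ax":0,"ay":0,"az":0},{"x":0,"y":0,"z":0.1,"ax":0,"ay":0,"az":0},{"x":0,"y":0,"z":0.15,"ax":0,"ay":0,"az":0},{"x":0,"y":0,"z":0.15,"ax":0,"ay":0,"az":0},{"x":0,"y":0,"z":0.15,"ax":0,"ay":0,"az":0},{"x":0,"y":0,"z":0.1,"ax":0,"ay":0,"az":0},{"x":0,"y":0,"z":0,"ax":0,"ay":0,"az":0},{"x":0,"y":0,"z":0,"ax":0,"ay":0,"az":0}]'
```

```text
clock: 45.3
position: [434.6, -81.3, 2.4]
ee_rot: [-0.672, 0.74, -0.001, 0.001]
contact_force: [0.6, -0.1, -0.5]
gripper_width: 85.5
grasp_force: 0.0
clock: 46.1
position: [434.7, -81.3, 2.7]
ee_rot: [-0.672, 0.74, -0.001, 0.001]
contact_force: [-0.8, 0.3, 6.4]
gripper_width: 58.2
grasp_force: 63.3
clock: 46.9
position: [433.8, -81.3, 151.7]
ee_rot: [-0.672, 0.741, -0.0, 0.001]
contact_force: [-0.3, -0.6, -1.1]
gripper_width: 58.1
grasp_force: 64.2
```

```bash
python3 -m handwheel '[{"x":0.0224,"y":0.06,"z":0,"ax":0,"ay":0,"az":0.062},{"x":0.0224,"y":0.1,"z":0,"ax":0,"ay":0,"az":0.062},{"x":0.0224,"y":0.1,"z":0,"ax":0,"ay":0,"az":0.062},{"x":0.0224,"y":0.1,"z":0,"ax":0,"ay":0,"az":0.062},{"x":0.0224,"y":0.1,"z":0,"ax":0,"ay":0,"az":0.062},{"x":0.0224,"y":0.1,"z":0,"ax":0,"ay":0,"az":0.062},{"x":0.0224,"y":0.1,"z":0,"ax":0,"ay":0,"az":0.062},{"x":0.0224,"y":0.1,"z":0,"ax":0,"ay":0,"az":0.062}]'
python3 -m handwheel '[{"x":0.0224,"y":0.1,"z":0,"ax":0,"ay":0,"az":0.062},{"x":0.0224,"y":0.1,"z":0,"ax":0,"ay":0,"az":0.062},{"x":0.0224,"y":0.1,"z":0,"ax":0,"ay":0,"az":0.062},{"x":0.0224,"y":0.1,"z":0,"ax":0,"ay":0,"az":0.062},{"x":0.0224,"y":0.1,"z":0,"ax":0,"ay":0,"az":0.062},{"x":0.0224,"y":0.1,"z":0,"ax":0,"ay":0,"az":0.062},{"x":0.0224,"y":0.1,"z":0,"ax":0,"ay":0,"az":0.062},{"x":0.0224,"y":0.042,"z":0,"ax":0,"ay":0,"az":0.062}]'
python3 -m handwheel '[{"x":0,"y":0,"z":0,"ax":0,"ay":0,"az":0},{"x":0,"y":0,"z":0,"ax":0,"ay":0,"az":0},{"x":0,"y":0,"z":0,"ax":0,"ay":0,"az":0},{"x":0,"y":0,"z":0,"ax":0,"ay":0,"az":0},{"x":0,"y":0,"z":0,"ax":0,"ay":0,"az":0},{"x":0,"y":0,"z":0,"ax":0,"ay":0,"az":0},{"x":0,"y":0,"z":0,"ax":0,"ay":0,"az":0},{"x":0,"y":0,"z":0,"ax":0,"ay":0,"az":0}]'
python3 - <<'E'
from h import *
t=st(); print(t)
im,c=shot("wrist","w16.png"); np.savez("w16.npz",*c)
for P in [(558,277),(545.7,150.5),(365,169),(378,298)]: print(proj(c,[*P,68]))
# bright foam mask rows/cols for box edges
g=im.astype(int); print([int(v) for v in g[:,256].min(1)][::6])
E
```

```text
clock: 47.7
position: [469.1, 71.1, 150.1]
ee_rot: [0.904, -0.428, -0.001, 0.001]
contact_force: [-0.4, -0.1, -0.2]
gripper_width: 58.0
grasp_force: 64.0
clock: 48.5
position: [505.3, 220.0, 149.7]
ee_rot: [0.999, -0.052, -0.002, 0.0]
contact_force: [0.0, 0.7, 0.6]
gripper_width: 57.8
grasp_force: 64.0
clock: 49.3
position: [505.9, 219.0, 152.0]
ee_rot: [0.999, -0.055, -0.0, -0.001]
contact_force: [0.5, 0.6, 0.4]
gripper_width: 57.5
grasp_force: 64.0
(49.3, array([505.9, 219. , 152. ]), [[0.994, -0.109, -0.0], [-0.109, -0.994, 0.002], [-0.0, -0.002, -1.0]], 57.50765766535879, array([0.5389565 , 0.61209878, 0.40030834]))
[179.70720621 140.47402827]
[331.38737032 138.54593884]
[317.62810519 313.43876321]
[193.59591181 314.15593306]
[213, 213, 213, 213, 213, 212, 214, 213, 213, 215, 214, 122, 180, 182, 181, 183, 183, 183, 183, 182, 124, 119, 106, 86, 213, 130, 160, 166, 216, 214, 214, 215, 214, 180, 183, 109, 98, 100, 101, 102, 101, 101, 98, 99, 102, 107, 102, 103, 102, 100, 134, 90, 212, 139, 152, 11, 13, 13, 13, 8, 17, 13, 16, 14]
```

```bash
python3 -m handwheel '[{"x":0,"y":0,"z":-0.08,"ax":0,"ay":0,"az":0},{"x":0,"y":0,"z":-0.1,"ax":0,"ay":0,"az":0},{"x":0,"y":0,"z":-0.1,"ax":0,"ay":0,"az":0},{"x":0,"y":0,"z":-0.1,"ax":0,"ay":0,"az":0},{"x":0,"y":0,"z":-0.08,"ax":0,"ay":0,"az":0},{"x":0,"y":0,"z":-0.04,"ax":0,"ay":0,"az":0},{"x":0,"y":0,"z":0,"ax":0,"ay":0,"az":0},{"x":0,"y":0,"z":0,"ax":0,"ay":0,"az":0}]'
python3 -m handwheel '[{"x":0,"y":0,"z":-0.03,"ax":0,"ay":0,"az":0},{"x":0,"y":0,"z":-0.03,"ax":0,"ay":0,"az":0},{"x":0,"y":0,"z":-0.03,"ax":0,"ay":0,"az":0},{"x":0,"y":0,"z":-0.03,"ax":0,"ay":0,"az":0},{"x":0,"y":0,"z":-0.01,"ax":0,"ay":0,"az":0},{"x":0,"y":0,"z":0,"ax":0,"ay":0,"az":0},{"x":0,"y":0,"z":0,"ax":0,"ay":0,"az":0},{"x":0,"y":0,"z":0,"ax":0,"ay":0,"az":0}]'
```

```text
clock: 50.15
position: [506.4, 219.4, 52.5]
ee_rot: [0.999, -0.054, 0.0, -0.001]
contact_force: [1.3, 0.2, -0.2]
gripper_width: 57.6
grasp_force: 64.0
clock: 50.95
position: [506.1, 219.2, 26.1]
ee_rot: [0.999, -0.054, 0.0, -0.001]
contact_force: [0.2, -0.1, -0.5]
gripper_width: 57.6
grasp_force: 64.0
```

Clear of the walls. I lower the last bit, release, rise and return to the knob.

```bash
python3 -m handwheel '[{"x":0,"y":0,"z":-0.008,"ax":0,"ay":0,"az":0},{"x":0,"y":0,"z":-0.006,"ax":0,"ay":0,"az":0},{"x":0,"y":0,"z":0,"ax":0,"ay":0,"az":0},{"x":0,"y":0,"z":0,"ax":0,"ay":0,"az":0},{"x":0,"y":0,"z":0,"ax":0,"ay":0,"az":0},{"x":0,"y":0,"z":0,"ax":0,"ay":0,"az":0},{"x":0,"y":0,"z":0,"ax":0,"ay":0,"az":0},{"x":0,"y":0,"z":0,"ax":0,"ay":0,"az":0}]'
python3 -m handwheel '[{"x":0,"y":0,"z":0,"ax":0,"ay":0,"az":0},{"x":0,"y":0,"z":0,"ax":0,"ay":0,"az":0},{"x":0,"y":0,"z":0,"ax":0,"ay":0,"az":0},{"x":0,"y":0,"z":0,"ax":0,"ay":0,"az":0},{"x":0,"y":0,"z":0.03,"ax":0,"ay":0,"az":0},{"x":0,"y":0,"z":0.1,"ax":0,"ay":0,"az":0},{"x":0,"y":0,"z":0.2,"ax":0,"ay":0,"az":0},{"x":0,"y":0,"z":0.2,"ax":0,"ay":0,"az":0}]' 0.6
python3 -m handwheel '[{"x":0,"y":0,"z":0.1,"ax":0,"ay":0,"az":0},{"x":0,"y":0,"z":0,"ax":0,"ay":0,"az":0},{"x":0,"y":0,"z":0,"ax":0,"ay":0,"az":0},{"x":0,"y":0,"z":0,"ax":0,"ay":0,"az":0},{"x":0,"y":0,"z":0,"ax":0,"ay":0,"az":0},{"x":0,"y":0,"z":0,"ax":0,"ay":0,"az":0},{"x":0,"y":0,"z":0,"ax":0,"ay":0,"az":0},{"x":0,"y":0,"z":0,"ax":0,"ay":0,"az":0}]'
python3 - <<'E'
from h import *
t=st(); print(t)
im,c=shot("wrist","w17.png"); np.savez("w17.npz",*c)
h=cv2.cvtColor(im,cv2.COLOR_RGB2HSV)
m=((h[...,1]>80)&(h[...,0]>8)&(h[...,0]<28)).astype(np.uint8)
n,l,s,ce=cv2.connectedComponentsWithStats(m)
for i in range(1,n):
    if s[i,4]>100: print(s[i],ce[i],ray(c,*ce[i],42))
# ice blobs in bay
q=np.array([proj(c,[461.7+a*.994+b*.108,223.9-a*.108+b*.994,40]) for a,b in((-80,-54),(-4,-54),(-4,54),(-80,54))],np.int32)
mm=np.zeros(im.shape[:2],np.uint8); cv2.fillPoly(mm,[q],255); x,y,w,hh=cv2.boundingRect(q); print(x,y,w,hh)
cr=im[y:y+hh,x:x+w]; g=cv2.medianBlur(cv2.cvtColor(cr,cv2.COLOR_RGB2GRAY),3)
cs=cv2.HoughCircles(cv2.resize(g,None,fx=3,fy=3),cv2.HOUGH_GRADIENT,1,40,param1=60,param2=18,minRadius=30,maxRadius=75); print(None if cs is None else np.round(cs[0]/3))
E
```

```text
clock: 51.75
position: [506.0, 219.1, 23.6]
ee_rot: [0.999, -0.054, 0.0, -0.001]
contact_force: [-2.0, 0.2, 5.6]
gripper_width: 57.9
grasp_force: 67.4
clock: 52.55
position: [505.5, 218.7, 130.1]
ee_rot: [0.999, -0.054, -0.001, -0.0]
contact_force: [1.1, 1.2, 0.7]
gripper_width: 68.3
grasp_force: 0.0
clock: 53.35
position: [505.8, 219.0, 148.7]
ee_rot: [0.999, -0.054, -0.0, -0.0]
contact_force: [0.7, 0.7, 1.2]
gripper_width: 68.6
grasp_force: 0.0
(53.35, array([505.8, 219. , 148.7]), [[0.994, -0.109, -0.001], [-0.109, -0.994, 0.001], [-0.001, -0.001, -1.0]], 68.56529962211351, array([0.68556803, 0.74272903, 1.22427021]))
[ 229  161   52   49 1892] [254.63319239 184.23625793] [505.52423395 219.57552924  42.        ]
202 227 106 63
[[42. 46. 13.]
 [16. 46. 12.]
 [84. 44. 13.]
 [57. 29. 13.]
 [18. 19. 18.]
 [88.  9. 14.]]
```

```bash
python3 -m handwheel '[{"x":-0.04,"y":-0.1,"z":0.02,"ax":0,"ay":0,"az":-0.062},{"x":-0.04,"y":-0.17,"z":0.02,"ax":0,"ay":0,"az":-0.062},{"x":-0.04,"y":-0.18,"z":0,"ax":0,"ay":0,"az":-0.062},{"x":-0.04,"y":-0.18,"z":0,"ax":0,"ay":0,"az":-0.062},{"x":-0.04,"y":-0.18,"z":0,"ax":0,"ay":0,"az":-0.062},{"x":-0.04,"y":-0.18,"z":0,"ax":0,"ay":0,"az":-0.062},{"x":-0.03,"y":-0.18,"z":0,"ax":0,"ay":0,"az":-0.062},{"x":-0.03,"y":-0.18,"z":0,"ax":0,"ay":0,"az":-0.062}]' 0
python3 -m handwheel '[{"x":-0.03,"y":-0.18,"z":0,"ax":0,"ay":0,"az":-0.062},{"x":-0.03,"y":-0.18,"z":0,"ax":0,"ay":0,"az":-0.062},{"x":-0.03,"y":-0.18,"z":0,"ax":0,"ay":0,"az":-0.062},{"x":-0.03,"y":-0.18,"z":0,"ax":0,"ay":0,"az":-0.062},{"x":-0.03,"y":-0.18,"z":0,"ax":0,"ay":0,"az":-0.062},{"x":-0.015,"y":-0.18,"z":0,"ax":0,"ay":0,"az":-0.062},{"x":0,"y":-0.17,"z":0,"ax":0,"ay":0,"az":-0.062},{"x":0,"y":-0.12,"z":0,"ax":0,"ay":0,"az":-0.062}]'
python3 -m handwheel '[{"x":0,"y":0,"z":0,"ax":0,"ay":0,"az":0},{"x":0,"y":0,"z":0,"ax":0,"ay":0,"az":0},{"x":0,"y":0,"z":0,"ax":0,"ay":0,"az":0},{"x":0,"y":0,"z":0,"ax":0,"ay":0,"az":0},{"x":0,"y":0,"z":0,"ax":0,"ay":0,"az":0},{"x":0,"y":0,"z":0,"ax":0,"ay":0,"az":0},{"x":0,"y":0,"z":0,"ax":0,"ay":0,"az":0},{"x":0,"y":0,"z":0,"ax":0,"ay":0,"az":0}]'
```

```text
clock: 54.2
position: [445.5, -52.3, 157.4]
ee_rot: [0.902, -0.431, 0.0, -0.001]
contact_force: [1.1, 0.7, 0.3]
gripper_width: 43.2
grasp_force: 0.0
clock: 55.0
position: [412.7, -327.0, 157.1]
ee_rot: [-0.67, 0.742, -0.001, 0.001]
contact_force: [-0.0, 0.5, 0.4]
gripper_width: 42.8
grasp_force: 0.0
clock: 55.8
position: [413.0, -324.8, 157.2]
ee_rot: [-0.672, 0.74, -0.0, 0.001]
contact_force: [0.5, 0.8, -0.5]
gripper_width: 42.6
grasp_force: 0.0
```

Down 115 mm, grip the knob, push in, then draw back.

```bash
python3 -m handwheel '[{"x":-0.01,"y":0,"z":-0.1,"ax":0,"ay":0,"az":0},{"x":0,"y":0,"z":-0.1,"ax":0,"ay":0,"az":0},{"x":0,"y":0,"z":-0.1,"ax":0,"ay":0,"az":0},{"x":0,"y":0,"z":-0.1,"ax":0,"ay":0,"az":0},{"x":0,"y":0,"z":-0.1,"ax":0,"ay":0,"az":0},{"x":0,"y":0,"z":-0.06,"ax":0,"ay":0,"az":0},{"x":0,"y":0,"z":-0.015,"ax":0,"ay":0,"az":0},{"x":0,"y":0,"z":0,"ax":0,"ay":0,"az":0}]'
python3 -m handwheel '[{"x":0,"y":0,"z":0,"ax":0,"ay":0,"az":0},{"x":0,"y":0,"z":0,"ax":0,"ay":0,"az":0},{"x":0,"y":0,"z":0,"ax":0,"ay":0,"az":0},{"x":0,"y":0,"z":0,"ax":0,"ay":0,"az":0},{"x":0,"y":0,"z":0,"ax":0,"ay":0,"az":0},{"x":0,"y":0,"z":0,"ax":0,"ay":0,"az":0},{"x":0,"y":0,"z":0,"ax":0,"ay":0,"az":0},{"x":0,"y":0,"z":0,"ax":0,"ay":0,"az":0}]' -1
python3 -m handwheel '[{"x":0.0033,"y":0.02,"z":0,"ax":0,"ay":0,"az":0},{"x":0.0033,"y":0.035,"z":0,"ax":0,"ay":0,"az":0},{"x":0.0033,"y":0.035,"z":0,"ax":0,"ay":0,"az":0},{"x":0.0033,"y":0.035,"z":0,"ax":0,"ay":0,"az":0},{"x":0.0033,"y":0.035,"z":0,"ax":0,"ay":0,"az":0},{"x":0.0033,"y":0.035,"z":0,"ax":0,"ay":0,"az":0},{"x":0.0033,"y":0.035,"z":0,"ax":0,"ay":0,"az":0},{"x":0.0033,"y":0.035,"z":0,"ax":0,"ay":0,"az":0}]'
python3 -m handwheel '[{"x":0.0033,"y":0.035,"z":0,"ax":0,"ay":0,"az":0},{"x":0.0033,"y":0.035,"z":0,"ax":0,"ay":0,"az":0},{"x":0.0033,"y":0.035,"z":0,"ax":0,"ay":0,"az":0},{"x":0.0033,"y":0.035,"z":0,"ax":0,"ay":0,"az":0},{"x":0.0033,"y":0.035,"z":0,"ax":0,"ay":0,"az":0},{"x":0.0033,"y":0.035,"z":0,"ax":0,"ay":0,"az":0},{"x":0.001,"y":0.012,"z":0,"ax":0,"ay":0,"az":0},{"x":0,"y":0,"z":0,"ax":0,"ay":0,"az":0}]'
python3 -m handwheel '[{"x":0,"y":0,"z":0,"ax":0,"ay":0,"az":0},{"x":0,"y":0,"z":0,"ax":0,"ay":0,"az":0},{"x":0,"y":0,"z":0,"ax":0,"ay":0,"az":0},{"x":0,"y":0,"z":0,"ax":0,"ay":0,"az":0},{"x":0,"y":0,"z":0,"ax":0,"ay":0,"az":0},{"x":0,"y":0,"z":0,"ax":0,"ay":0,"az":0},{"x":0,"y":0,"z":0,"ax":0,"ay":0,"az":0},{"x":0,"y":0,"z":0,"ax":0,"ay":0,"az":0}]'
```

```text
clock: 56.6
position: [411.0, -325.1, 42.1]
ee_rot: [-0.672, 0.74, -0.0, 0.0]
contact_force: [1.0, -0.1, -0.5]
gripper_width: 42.7
grasp_force: 0.0
clock: 57.4
position: [410.7, -325.1, 43.2]
ee_rot: [-0.672, 0.74, -0.001, 0.001]
contact_force: [-2.9, 0.0, 6.4]
gripper_width: 13.0
grasp_force: 59.6
clock: 58.2
position: [415.9, -272.1, 43.1]
ee_rot: [-0.672, 0.74, -0.001, 0.0]
contact_force: [-3.3, -2.3, 7.2]
gripper_width: 12.9
grasp_force: 59.7
clock: 59.0
position: [420.1, -228.5, 43.1]
ee_rot: [-0.673, 0.74, -0.001, 0.0]
contact_force: [-2.7, -5.7, 6.1]
gripper_width: 13.1
grasp_force: 59.7
clock: 59.8
position: [420.1, -228.5, 43.2]
ee_rot: [-0.672, 0.74, -0.001, 0.0]
contact_force: [-3.0, -5.5, 7.1]
gripper_width: 13.1
grasp_force: 59.7
```

```bash
python3 -m handwheel '[{"x":-0.0033,"y":-0.02,"z":0,"ax":0,"ay":0,"az":0},{"x":-0.0033,"y":-0.035,"z":0,"ax":0,"ay":0,"az":0},{"x":-0.0033,"y":-0.035,"z":0,"ax":0,"ay":0,"az":0},{"x":-0.0033,"y":-0.035,"z":0,"ax":0,"ay":0,"az":0},{"x":-0.0033,"y":-0.035,"z":0,"ax":0,"ay":0,"az":0},{"x":-0.0033,"y":-0.035,"z":0,"ax":0,"ay":0,"az":0},{"x":-0.0033,"y":-0.035,"z":0,"ax":0,"ay":0,"az":0},{"x":-0.0033,"y":-0.035,"z":0,"ax":0,"ay":0,"az":0}]'
python3 -m handwheel '[{"x":-0.0033,"y":-0.035,"z":0,"ax":0,"ay":0,"az":0},{"x":-0.0033,"y":-0.035,"z":0,"ax":0,"ay":0,"az":0},{"x":-0.0033,"y":-0.035,"z":0,"ax":0,"ay":0,"az":0},{"x":-0.0033,"y":-0.035,"z":0,"ax":0,"ay":0,"az":0},{"x":-0.0033,"y":-0.035,"z":0,"ax":0,"ay":0,"az":0},{"x":-0.0033,"y":-0.035,"z":0,"ax":0,"ay":0,"az":0},{"x":-0.001,"y":-0.015,"z":0,"ax":0,"ay":0,"az":0},{"x":0,"y":-0.007,"z":0,"ax":0,"ay":0,"az":0}]'
python3 -m handwheel '[{"x":0,"y":0,"z":0,"ax":0,"ay":0,"az":0},{"x":0,"y":0,"z":0,"ax":0,"ay":0,"az":0},{"x":0,"y":0,"z":0,"ax":0,"ay":0,"az":0},{"x":0,"y":0,"z":0,"ax":0,"ay":0,"az":0},{"x":0,"y":0,"z":0,"ax":0,"ay":0,"az":0},{"x":0,"y":0,"z":0,"ax":0,"ay":0,"az":0},{"x":0,"y":0,"z":0,"ax":0,"ay":0,"az":0},{"x":0,"y":0,"z":0,"ax":0,"ay":0,"az":0}]'
python3 -m handwheel '[{"x":0,"y":0.007,"z":0,"ax":0,"ay":0,"az":0},{"x":0,"y":0,"z":0,"ax":0,"ay":0,"az":0},{"x":0,"y":0,"z":0,"ax":0,"ay":0,"az":0},{"x":0,"y":0,"z":0,"ax":0,"ay":0,"az":0},{"x":0,"y":0,"z":0,"ax":0,"ay":0,"az":0},{"x":0,"y":0,"z":0.15,"ax":0,"ay":0,"az":0},{"x":0,"y":0,"z":0.2,"ax":0,"ay":0,"az":0},{"x":0,"y":0,"z":0.2,"ax":0,"ay":0,"az":0}]' 0
python3 -m handwheel '[{"x":0.015,"y":0.1,"z":0,"ax":0,"ay":0,"az":0},{"x":0.015,"y":0.155,"z":0,"ax":0,"ay":0,"az":0},{"x":0.015,"y":0.17,"z":0,"ax":0,"ay":0,"az":0},{"x":0.015,"y":0.17,"z":0,"ax":0,"ay":0,"az":0},{"x":0.015,"y":0.17,"z":0,"ax":0,"ay":0,"az":0},{"x":0.015,"y":0.17,"z":0,"ax":0,"ay":0,"az":0},{"x":0.015,"y":0.17,"z":0,"ax":0,"ay":0,"az":0},{"x":0.015,"y":0.115,"z":0,"ax":0,"ay":0,"az":0}]' 1
python3 -m handwheel '[{"x":0,"y":0,"z":0,"ax":0,"ay":0,"az":0},{"x":0,"y":0,"z":0,"ax":0,"ay":0,"az":0},{"x":0,"y":0,"z":0,"ax":0,"ay":0,"az":0},{"x":0,"y":0,"z":0,"ax":0,"ay":0,"az":0},{"x":0,"y":0,"z":0,"ax":0,"ay":0,"az":0},{"x":0,"y":0,"z":0,"ax":0,"ay":0,"az":0},{"x":0,"y":0,"z":0,"ax":0,"ay":0,"az":0},{"x":0,"y":0,"z":0,"ax":0,"ay":0,"az":0}]'
cat > dish.py <<'E'
from h import *
import sys
t=st(); print(t)
im,c=shot("wrist",sys.argv[1]); h=cv2.cvtColor(im,cv2.COLOR_RGB2HSV)
m=((h[...,1]>80)&(h[...,0]>8)&(h[...,0]<28)).astype(np.uint8)
n,l,s,ce=cv2.connectedComponentsWithStats(m)
for i in range(1,n):
    if s[i,4]>100: print(s[i],ce[i],ray(c,*ce[i],float(sys.argv[2])))
E
python3 dish.py w18.png 22
```

```text
clock: 60.6
position: [415.0, -280.8, 43.2]
ee_rot: [-0.672, 0.74, -0.001, 0.001]
contact_force: [-2.8, 1.6, 6.0]
gripper_width: 12.7
grasp_force: 59.8
clock: 61.4
position: [410.6, -325.3, 43.0]
ee_rot: [-0.672, 0.741, 0.001, 0.001]
contact_force: [0.3, 17.2, 10.8]
gripper_width: 13.0
grasp_force: 60.4
clock: 62.2
position: [410.6, -325.3, 43.1]
ee_rot: [-0.672, 0.74, 0.0, 0.001]
contact_force: [-2.1, 9.8, 9.6]
gripper_width: 12.9
grasp_force: 60.1
clock: 63.0
position: [410.4, -325.5, 152.9]
ee_rot: [-0.672, 0.74, 0.0, 0.0]
contact_force: [1.1, -1.3, 0.3]
gripper_width: 42.9
grasp_force: 0.0
clock: 63.8
position: [434.8, -79.9, 152.2]
ee_rot: [-0.673, 0.74, -0.0, 0.001]
contact_force: [0.3, -0.2, -0.1]
gripper_width: 85.4
grasp_force: 0.0
clock: 64.6
position: [434.9, -81.7, 152.1]
ee_rot: [-0.672, 0.741, -0.0, 0.001]
contact_force: [-0.4, -0.3, -0.3]
gripper_width: 85.4
grasp_force: 0.0
(64.6, array([434.9, -81.7, 152.1]), [[-0.097, -0.995, 0.001], [-0.995, 0.097, 0.0], [-0.0, -0.001, -1.0]], 85.38563818578032, array([-0.39972814, -0.28174085, -0.33408175]))
[ 234  156   47   46 1594] [257.10853199 178.82057716] [433.46380144 -79.89942603  22.        ]
```

Second dish is at (433.5,-80). I grasp it and carry it.

```bash
python3 -m handwheel '[{"x":-0.005,"y":0.005,"z":-0.1,"ax":0,"ay":0,"az":0},{"x":0,"y":0,"z":-0.12,"ax":0,"ay":0,"az":0},{"x":0,"y":0,"z":-0.15,"ax":0,"ay":0,"az":0},{"x":0,"y":0,"z":-0.15,"ax":0,"ay":0,"az":0},{"x":0,"y":0,"z":-0.12,"ax":0,"ay":0,"az":0},{"x":0,"y":0,"z":-0.06,"ax":0,"ay":0,"az":0},{"x":0,"y":0,"z":-0.035,"ax":0,"ay":0,"az":0},{"x":0,"y":0,"z":-0.012,"ax":0,"ay":0,"az":0}]'
python3 -m handwheel '[{"x":0,"y":0,"z":0,"ax":0,"ay":0,"az":0},{"x":0,"y":0,"z":0,"ax":0,"ay":0,"az":0},{"x":0,"y":0,"z":0,"ax":0,"ay":0,"az":0},{"x":0,"y":0,"z":0,"ax":0,"ay":0,"az":0},{"x":0,"y":0,"z":0,"ax":0,"ay":0,"az":0},{"x":0,"y":0,"z":0,"ax":0,"ay":0,"az":0},{"x":0,"y":0,"z":0,"ax":0,"ay":0,"az":0},{"x":0,"y":0,"z":0,"ax":0,"ay":0,"az":0}]' -1
python3 -m handwheel '[{"x":0,"y":0,"z":0.1,"ax":0,"ay":0,"az":0},{"x":0,"y":0,"z":0.1,"ax":0,"ay":0,"az":0},{"x":0,"y":0,"z":0.15,"ax":0,"ay":0,"az":0},{"x":0,"y":0,"z":0.15,"ax":0,"ay":0,"az":0},{"x":0,"y":0,"z":0.15,"ax":0,"ay":0,"az":0},{"x":0,"y":0,"z":0.1,"ax":0,"ay":0,"az":0},{"x":0,"y":0,"z":0,"ax":0,"ay":0,"az":0},{"x":0,"y":0,"z":0,"ax":0,"ay":0,"az":0}]'
```

```text
clock: 65.45
position: [433.9, -80.6, 2.2]
ee_rot: [-0.672, 0.74, -0.0, 0.0]
contact_force: [-0.2, 0.2, 0.7]
gripper_width: 85.2
grasp_force: 0.0
clock: 66.25
position: [434.9, -80.4, 4.0]
ee_rot: [-0.672, 0.74, -0.001, 0.002]
contact_force: [-0.6, 0.5, 5.6]
gripper_width: 57.6
grasp_force: 63.7
clock: 67.05
position: [433.6, -80.5, 152.9]
ee_rot: [-0.672, 0.741, -0.001, 0.001]
contact_force: [-0.9, 0.6, -0.1]
gripper_width: 58.3
grasp_force: 64.1
```

```bash
python3 -m handwheel '[{"x":0.0224,"y":0.06,"z":0,"ax":0,"ay":0,"az":0.062},{"x":0.0224,"y":0.1,"z":0,"ax":0,"ay":0,"az":0.062},{"x":0.0224,"y":0.1,"z":0,"ax":0,"ay":0,"az":0.062},{"x":0.0224,"y":0.1,"z":0,"ax":0,"ay":0,"az":0.062},{"x":0.0224,"y":0.1,"z":0,"ax":0,"ay":0,"az":0.062},{"x":0.0224,"y":0.1,"z":0,"ax":0,"ay":0,"az":0.062},{"x":0.0224,"y":0.1,"z":0,"ax":0,"ay":0,"az":0.062},{"x":0.0224,"y":0.1,"z":0,"ax":0,"ay":0,"az":0.062}]'
python3 -m handwheel '[{"x":0.0224,"y":0.1,"z":0,"ax":0,"ay":0,"az":0.062},{"x":0.0224,"y":0.1,"z":0,"ax":0,"ay":0,"az":0.062},{"x":0.0224,"y":0.1,"z":0,"ax":0,"ay":0,"az":0.062},{"x":0.0224,"y":0.1,"z":0,"ax":0,"ay":0,"az":0.062},{"x":0.0224,"y":0.1,"z":0,"ax":0,"ay":0,"az":0.062},{"x":0.0224,"y":0.1,"z":0,"ax":0,"ay":0,"az":0.062},{"x":0.0224,"y":0.1,"z":0,"ax":0,"ay":0,"az":0.062},{"x":0.0224,"y":0.042,"z":0,"ax":0,"ay":0,"az":0.062}]'
python3 -m handwheel '[{"x":0,"y":0,"z":0,"ax":0,"ay":0,"az":0},{"x":0,"y":0,"z":0,"ax":0,"ay":0,"az":0},{"x":0,"y":0,"z":-0.1,"ax":0,"ay":0,"az":0},{"x":0,"y":0,"z":-0.1,"ax":0,"ay":0,"az":0},{"x":0,"y":0,"z":-0.1,"ax":0,"ay":0,"az":0},{"x":0,"y":0,"z":-0.1,"ax":0,"ay":0,"az":0},{"x":0,"y":0,"z":-0.08,"ax":0,"ay":0,"az":0},{"x":0,"y":0,"z":-0.04,"ax":0,"ay":0,"az":0}]'
python3 -m handwheel '[{"x":0,"y":0,"z":0,"ax":0,"ay":0,"az":0},{"x":0,"y":0,"z":-0.01,"ax":0,"ay":0,"az":0},{"x":0,"y":0,"z":-0.01,"ax":0,"ay":0,"az":0},{"x":0,"y":0,"z":-0.01,"ax":0,"ay":0,"az":0},{"x":0,"y":0,"z":0,"ax":0,"ay":0,"az":0},{"x":0,"y":0,"z":0,"ax":0,"ay":0,"az":0},{"x":0,"y":0,"z":0,"ax":0,"ay":0,"az":0},{"x":0,"y":0,"z":0,"ax":0,"ay":0,"az":0}]'
```

```text
clock: 67.85
position: [468.8, 71.9, 151.1]
ee_rot: [0.904, -0.428, -0.001, 0.001]
contact_force: [0.9, 0.2, -0.1]
gripper_width: 57.9
grasp_force: 63.9
clock: 68.65
position: [505.0, 220.9, 150.7]
ee_rot: [0.999, -0.052, -0.001, 0.0]
contact_force: [0.6, -0.0, 0.3]
gripper_width: 57.5
grasp_force: 63.9
clock: 69.45
position: [504.3, 218.3, 46.9]
ee_rot: [0.998, -0.056, -0.002, 0.0]
contact_force: [0.7, 0.9, 0.5]
gripper_width: 57.7
grasp_force: 63.9
clock: 70.25
position: [505.6, 219.9, 42.8]
ee_rot: [0.999, -0.054, -0.0, -0.001]
contact_force: [-1.0, -1.1, 0.2]
gripper_width: 57.9
grasp_force: 64.0
```

Lower 3 mm until it touches, release, rise, and head for a look at the lid.

```bash
python3 -m handwheel '[{"x":0,"y":0,"z":-0.01,"ax":0,"ay":0,"az":0},{"x":0,"y":0,"z":-0.01,"ax":0,"ay":0,"az":0},{"x":0,"y":0,"z":-0.002,"ax":0,"ay":0,"az":0},{"x":0,"y":0,"z":0,"ax":0,"ay":0,"az":0},{"x":0,"y":0,"z":0,"ax":0,"ay":0,"az":0},{"x":0,"y":0,"z":0,"ax":0,"ay":0,"az":0},{"x":0,"y":0,"z":0,"ax":0,"ay":0,"az":0},{"x":0,"y":0,"z":0,"ax":0,"ay":0,"az":0}]'
python3 -m handwheel '[{"x":0,"y":0,"z":0,"ax":0,"ay":0,"az":0},{"x":0,"y":0,"z":0,"ax":0,"ay":0,"az":0},{"x":0,"y":0,"z":0,"ax":0,"ay":0,"az":0},{"x":0,"y":0,"z":0,"ax":0,"ay":0,"az":0},{"x":0,"y":0,"z":0.03,"ax":0,"ay":0,"az":0},{"x":0,"y":0,"z":0.1,"ax":0,"ay":0,"az":0},{"x":0,"y":0,"z":0.2,"ax":0,"ay":0,"az":0},{"x":0,"y":0,"z":0.2,"ax":0,"ay":0,"az":0}]' 0.6
python3 -m handwheel '[{"x":0.06,"y":0.02,"z":0.12,"ax":0,"ay":0,"az":0},{"x":0.06,"y":0.02,"z":0.12,"ax":0,"ay":0,"az":0},{"x":0.06,"y":0.02,"z":0.12,"ax":0,"ay":0,"az":0},{"x":0.06,"y":0.02,"z":0.12,"ax":0,"ay":0,"az":0},{"x":0.06,"y":0.02,"z":0.12,"ax":0,"ay":0,"az":0},{"x":0.06,"y":0.02,"z":0.12,"ax":0,"ay":0,"az":0},{"x":0,"y":0,"z":0,"ax":0,"ay":0,"az":0},{"x":0,"y":0,"z":0,"ax":0,"ay":0,"az":0}]' 0
python3 dish.py w19.png 57
python3 - <<'E'
from h import *
im=cv2.imread("pics/w19.png"); c=cam("wrist"); np.savez("w19.npz",*c)
cv2.imwrite("pics/w19b.png",cv2.resize(im,(800,600),interpolation=2))
E
```

```text
clock: 71.05
position: [505.8, 219.9, 38.8]
ee_rot: [0.999, -0.054, 0.0, -0.001]
contact_force: [-1.9, -0.2, 5.9]
gripper_width: 57.9
grasp_force: 64.6
clock: 71.85
position: [505.2, 219.5, 145.3]
ee_rot: [0.999, -0.054, -0.001, -0.0]
contact_force: [1.2, 0.4, -0.3]
gripper_width: 68.0
grasp_force: 0.0
clock: 72.65
position: [577.4, 243.8, 288.5]
ee_rot: [0.999, -0.055, -0.0, -0.001]
contact_force: [-0.1, 0.5, -0.8]
gripper_width: 43.1
grasp_force: 0.0
(72.65, array([577.4, 243.8, 288.5]), [[0.994, -0.109, -0.0], [-0.109, -0.994, 0.002], [-0.0, -0.002, -1.0]], 43.13610581071381, array([-0.1272409 ,  0.46151459, -0.76782544]))
[261 187  33  32 778] [276.8907455  202.55912596] [505.66907952 219.79338111  57.        ]
```

View pics/w19b.png

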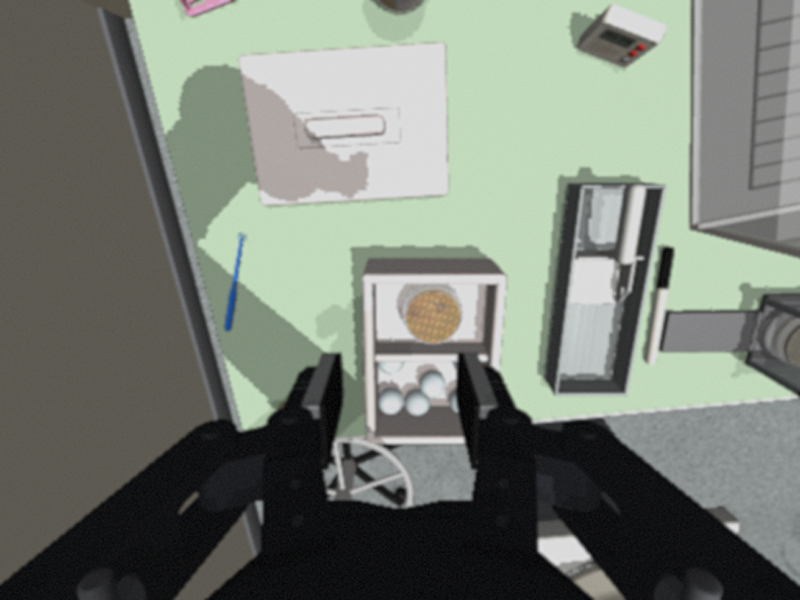

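The stacked dish shows at (432,317), the ice is in its bay, and the scoop is in the tray (handle (641,187)-(630,262)). The lid corners are (241,56), (444,43), (448,195) and (263,206), with rib ends (305,127) and (386,124). The box rim corners are (364,276), (506,273), (370,440).

```bash
python3 - <<'E'
from h import *
d=np.load("w19.npz"); c=[d[k] for k in d.files]
for a in [("lid",241,56,18),("lid",444,43,18),("lid",448,195,18),("lid",263,206,18),("ribL",305,127,43),("ribR",386,124,43),("box",364,276,68),("box",506,273,68),("box",370,440,68),("div L",375,356,56),("hand far",641,186,72),("hand near",630,262,72)]: pr(c,*a)
im=cv2.imread("pics/w19.png").astype(int)
# lid mask: light/low saturation versus green bench
h=cv2.cvtColor(im.astype(np.uint8),cv2.COLOR_BGR2HSV); m=((h[...,1]<30)&(h[...,2]>110)).astype(np.uint8); m=cv2.morphologyEx(m,cv2.MORPH_OPEN,np.ones((5,5)))
n,l,s,ce=cv2.connectedComponentsWithStats(m); i=l[100,220]; print(s[i])
k,_=cv2.findContours((l==i).astype(np.uint8),0,2); k=max(k,key=cv2.contourArea); P=np.array([ray(c,*p[0],18)[:2] for p in cv2.approxPolyDP(k,1,True)],np.float32)
r=cv2.minAreaRect(P); print(r, cv2.boxPoints(r))
E
```

```text
lid [751.1 363.3  18. ]
lid [741.6 186.3  18. ]
lid [612.6 192.4  18. ]
lid [621.8 371.3  18. ]
ribL [685.8 313.   43. ]
ribR [680.6 243.4  43. ]
box [555.1 277.6  68. ]
box [544.  151.1  68. ]
box [381.1 295.1  68. ]
div L [469.2 279.3  56. ]
hand far [608.   38.5  72. ]
hand near [543.4  43.8  72. ]
[  152    27   136   105 12647]
((682.765380859375, 279.49273681640625), (183.21975708007812, 130.78692626953125), 87.28575134277344) [[613.1071  191.08234]
 [743.74725 184.88892]
 [752.42365 367.90314]
 [621.7835  374.09656]]
```

The lid has been knocked: its centre is now (683,279) with axis at 87°. Next I approach it.

```bash
python3 -m handwheel '[{"x":0.033,"y":0.011,"z":-0.05,"ax":0,"ay":0,"az":-0.0602},{"x":0.033,"y":0.011,"z":-0.05,"ax":0,"ay":0,"az":-0.0602},{"x":0.033,"y":0.011,"z":-0.05,"ax":0,"ay":0,"az":-0.0602},{"x":0.033,"y":0.011,"z":-0.05,"ax":0,"ay":0,"az":-0.0602},{"x":0.033,"y":0.011,"z":-0.05,"ax":0,"ay":0,"az":-0.0602},{"x":0.033,"y":0.011,"z":-0.05,"ax":0,"ay":0,"az":-0.0602},{"x":0.033,"y":0.011,"z":-0.05,"ax":0,"ay":0,"az":-0.0602},{"x":0.033,"y":0.011,"z":-0.05,"ax":0,"ay":0,"az":-0.0602}]'
python3 -m handwheel '[{"x":0.033,"y":0.011,"z":-0.05,"ax":0,"ay":0,"az":-0.0602},{"x":0.033,"y":0.011,"z":-0.05,"ax":0,"ay":0,"az":-0.0602},{"x":0.033,"y":0.011,"z":-0.05,"ax":0,"ay":0,"az":-0.0602},{"x":0.033,"y":0.011,"z":-0.05,"ax":0,"ay":0,"az":-0.0602},{"x":0.033,"y":0.011,"z":-0.05,"ax":0,"ay":0,"az":-0.0602},{"x":0.033,"y":0.011,"z":-0.05,"ax":0,"ay":0,"az":-0.0602},{"x":0.033,"y":0.011,"z":-0.05,"ax":0,"ay":0,"az":-0.0602},{"x":0.033,"y":0.011,"z":-0.05,"ax":0,"ay":0,"az":-0.0602}]'
python3 -m handwheel '[{"x":0,"y":0,"z":0,"ax":0,"ay":0,"az":0},{"x":0,"y":0,"z":0,"ax":0,"ay":0,"az":0},{"x":0,"y":0,"z":0,"ax":0,"ay":0,"az":0},{"x":0,"y":0,"z":0,"ax":0,"ay":0,"az":0},{"x":0,"y":0,"z":0,"ax":0,"ay":0,"az":0},{"x":0,"y":0,"z":0,"ax":0,"ay":0,"az":0},{"x":0,"y":0,"z":0,"ax":0,"ay":0,"az":0},{"x":0,"y":0,"z":0,"ax":0,"ay":0,"az":0}]'
cat > lid.py <<'E'
from h import *
import sys
z=float(sys.argv[2]); t=st(); print(t)
im,c=shot("wrist",sys.argv[1]); h=cv2.cvtColor(im,cv2.COLOR_RGB2HSV)
m=((h[...,1]<30)&(h[...,2]>110)).astype(np.uint8); m=cv2.morphologyEx(m,cv2.MORPH_OPEN,np.ones((5,5)))
n,l,s,ce=cv2.connectedComponentsWithStats(m); p=proj(c,t[1]+np.array(t[2])@[60,40,0]+[0,0,z-t[1][2]]).astype(int); i=l[p[1],p[0]]; print(p,i,s[i])
k,_=cv2.findContours((l==i).astype(np.uint8),0,2); k=max(k,key=cv2.contourArea)
P=np.array([ray(c,*q[0],z)[:2] for q in cv2.approxPolyDP(k,2,True)],np.float32); print(np.round(P[:14]).tolist()); print(cv2.minAreaRect(P))
E
python3 lid.py w20.png 18
```

```text
clock: 73.5
position: [629.5, 261.1, 206.5]
ee_rot: [0.907, -0.421, -0.001, 0.0]
contact_force: [0.4, 0.4, -0.4]
gripper_width: 42.5
grasp_force: 0.0
clock: 74.3
position: [682.2, 278.6, 126.5]
ee_rot: [-0.687, 0.726, -0.0, -0.001]
contact_force: [1.3, 0.5, 0.3]
gripper_width: 42.8
grasp_force: 0.0
clock: 75.1
position: [683.2, 279.0, 128.4]
ee_rot: [-0.689, 0.725, -0.0, 0.001]
contact_force: [0.5, 0.0, 0.2]
gripper_width: 42.7
grasp_force: 0.0
(75.1, array([683.2, 279. , 128.4]), [[-0.051, -0.999, 0.002], [-0.999, 0.051, 0.0], [-0.0, -0.002, -1.0]], 42.68023871879967, array([0.4722296 , 0.0075739 , 0.23730773]))
[299 120] 3 [  182    85   147   179 22233]
[[743.0, 186.0], [745.0, 199.0], [752.0, 331.0], [742.0, 331.0], [736.0, 322.0], [724.0, 325.0], [727.0, 368.0], [648.0, 372.0], [648.0, 329.0], [636.0, 327.0], [630.0, 338.0], [622.0, 337.0], [616.0, 194.0]]
((684.02001953125, 279.8974609375), (181.33920288085938, 129.9436798095703), 87.21219635009766)
```

```bash
python3 -m handwheel '[{"x":0.002,"y":0.003,"z":-0.1,"ax":0,"ay":0,"az":0},{"x":0,"y":0,"z":-0.1,"ax":0,"ay":0,"az":0},{"x":0,"y":0,"z":-0.1,"ax":0,"ay":0,"az":0},{"x":0,"y":0,"z":-0.1,"ax":0,"ay":0,"az":0},{"x":0,"y":0,"z":-0.07,"ax":0,"ay":0,"az":0},{"x":0,"y":0,"z":-0.04,"ax":0,"ay":0,"az":0},{"x":0,"y":0,"z":-0.015,"ax":0,"ay":0,"az":0},{"x":0,"y":0,"z":0,"ax":0,"ay":0,"az":0}]'
python3 -m handwheel '[{"x":0,"y":0,"z":0,"ax":0,"ay":0,"az":0},{"x":0,"y":0,"z":0,"ax":0,"ay":0,"az":0},{"x":0,"y":0,"z":0,"ax":0,"ay":0,"az":0},{"x":0,"y":0,"z":0,"ax":0,"ay":0,"az":0},{"x":0,"y":0,"z":0,"ax":0,"ay":0,"az":0},{"x":0,"y":0,"z":0,"ax":0,"ay":0,"az":0},{"x":0,"y":0,"z":0,"ax":0,"ay":0,"az":0},{"x":0,"y":0,"z":0,"ax":0,"ay":0,"az":0}]' -1
python3 -m handwheel '[{"x":0,"y":0,"z":0.1,"ax":0,"ay":0,"az":0},{"x":0,"y":0,"z":0.1,"ax":0,"ay":0,"az":0},{"x":0,"y":0,"z":0.15,"ax":0,"ay":0,"az":0},{"x":0,"y":0,"z":0.15,"ax":0,"ay":0,"az":0},{"x":0,"y":0,"z":0.15,"ax":0,"ay":0,"az":0},{"x":0,"y":0,"z":0.05,"ax":0,"ay":0,"az":0},{"x":0,"y":0,"z":0,"ax":0,"ay":0,"az":0},{"x":0,"y":0,"z":0,"ax":0,"ay":0,"az":0}]'
```

```text
clock: 75.95
position: [683.9, 279.7, 23.5]
ee_rot: [-0.689, 0.725, -0.001, 0.001]
contact_force: [1.0, 0.8, 0.3]
gripper_width: 42.8
grasp_force: 0.0
clock: 76.75
position: [684.3, 280.1, 24.7]
ee_rot: [-0.689, 0.725, -0.001, 0.002]
contact_force: [-0.9, 0.9, 5.4]
gripper_width: 14.5
grasp_force: 62.9
clock: 77.55
position: [682.5, 279.2, 160.8]
ee_rot: [-0.689, 0.725, 0.0, -0.001]
contact_force: [0.3, 0.4, -1.5]
gripper_width: 14.9
grasp_force: 62.0
```

```bash
python3 -m handwheel '[{"x":-0.069,"y":-0.0172,"z":0,"ax":0,"ay":0,"az":0.03},{"x":-0.069,"y":-0.0172,"z":0,"ax":0,"ay":0,"az":0.05},{"x":-0.069,"y":-0.0172,"z":0,"ax":0,"ay":0,"az":0.06},{"x":-0.069,"y":-0.0172,"z":0,"ax":0,"ay":0,"az":0.06},{"x":-0.069,"y":-0.0172,"z":0,"ax":0,"ay":0,"az":0.07},{"x":-0.069,"y":-0.0172,"z":0,"ax":0,"ay":0,"az":0.07},{"x":-0.069,"y":-0.0172,"z":0,"ax":0,"ay":0,"az":0.07},{"x":-0.069,"y":-0.0172,"z":0,"ax":0,"ay":0,"az":0.07}]'
python3 -m handwheel '[{"x":-0.069,"y":-0.0172,"z":0,"ax":0,"ay":0,"az":0.07},{"x":-0.069,"y":-0.0172,"z":0,"ax":0,"ay":0,"az":0.07},{"x":-0.069,"y":-0.0172,"z":0,"ax":0,"ay":0,"az":0.07},{"x":-0.069,"y":-0.0172,"z":0,"ax":0,"ay":0,"az":0.07},{"x":-0.069,"y":-0.0172,"z":0,"ax":0,"ay":0,"az":0.068},{"x":-0.069,"y":-0.0172,"z":0,"ax":0,"ay":0,"az":0.06},{"x":-0.069,"y":-0.0172,"z":0,"ax":0,"ay":0,"az":0.05},{"x":-0.069,"y":-0.0172,"z":0,"ax":0,"ay":0,"az":0.03}]'
python3 -m handwheel '[{"x":0,"y":0,"z":0,"ax":0,"ay":0,"az":0},{"x":0,"y":0,"z":0,"ax":0,"ay":0,"az":0},{"x":0,"y":0,"z":0,"ax":0,"ay":0,"az":0},{"x":0,"y":0,"z":-0.03,"ax":0,"ay":0,"az":0},{"x":0,"y":0,"z":-0.06,"ax":0,"ay":0,"az":0},{"x":0,"y":0,"z":-0.06,"ax":0,"ay":0,"az":0},{"x":0,"y":0,"z":-0.06,"ax":0,"ay":0,"az":0},{"x":0,"y":0,"z":-0.05,"ax":0,"ay":0,"az":0}]'
python3 -m handwheel '[{"x":0,"y":0,"z":0,"ax":0,"ay":0,"az":0},{"x":0,"y":0,"z":0,"ax":0,"ay":0,"az":0},{"x":0,"y":0,"z":0,"ax":0,"ay":0,"az":0},{"x":0,"y":0,"z":0,"ax":0,"ay":0,"az":0},{"x":0,"y":0,"z":0,"ax":0,"ay":0,"az":0},{"x":0,"y":0,"z":0,"ax":0,"ay":0,"az":0},{"x":0,"y":0,"z":0,"ax":0,"ay":0,"az":0},{"x":0,"y":0,"z":0,"ax":0,"ay":0,"az":0}]'
python3 -c "
from h import *
print(st())"
```

```text
clock: 78.35
position: [571.4, 251.2, 160.5]
ee_rot: [0.908, -0.419, -0.001, 0.001]
contact_force: [-0.6, 0.7, 0.0]
gripper_width: 14.4
grasp_force: 62.0
clock: 79.15
position: [461.0, 223.5, 161.0]
ee_rot: [0.999, -0.05, -0.002, 0.001]
contact_force: [-0.3, -0.6, -0.8]
gripper_width: 14.2
grasp_force: 62.0
clock: 79.95
position: [462.4, 224.2, 109.6]
ee_rot: [0.999, -0.051, -0.001, -0.0]
contact_force: [-0.1, 0.3, -2.4]
gripper_width: 14.7
grasp_force: 62.0
clock: 80.75
position: [462.8, 224.6, 111.4]
ee_rot: [0.999, -0.051, -0.0, -0.001]
contact_force: [0.1, -0.4, -1.3]
gripper_width: 14.7
grasp_force: 62.0
(80.75, array([462.8, 224.6, 111.4]), [[0.995, -0.101, -0.0], [-0.101, -0.995, 0.002], [-0.0, -0.002, -1.0]], 14.655546963486044, array([ 0.09099583, -0.37161545, -1.26790372]))
```

```bash
python3 -m handwheel '[{"x":-0.006,"y":-0.002,"z":-0.02,"ax":0,"ay":0,"az":0},{"x":0,"y":0,"z":-0.02,"ax":0,"ay":0,"az":0},{"x":0,"y":0,"z":-0.02,"ax":0,"ay":0,"az":0},{"x":0,"y":0,"z":-0.02,"ax":0,"ay":0,"az":0},{"x":0,"y":0,"z":-0.015,"ax":0,"ay":0,"az":0},{"x":0,"y":0,"z":-0.015,"ax":0,"ay":0,"az":0},{"x":0,"y":0,"z":0,"ax":0,"ay":0,"az":0},{"x":0,"y":0,"z":0,"ax":0,"ay":0,"az":0}]'
python3 -m handwheel '[{"x":0,"y":0,"z":-0.006,"ax":0,"ay":0,"az":0},{"x":0,"y":0,"z":-0.006,"ax":0,"ay":0,"az":0},{"x":0,"y":0,"z":-0.004,"ax":0,"ay":0,"az":0},{"x":0,"y":0,"z":0,"ax":0,"ay":0,"az":0},{"x":0,"y":0,"z":0,"ax":0,"ay":0,"az":0},{"x":0,"y":0,"z":0,"ax":0,"ay":0,"az":0},{"x":0,"y":0,"z":0,"ax":0,"ay":0,"az":0},{"x":0,"y":0,"z":0,"ax":0,"ay":0,"az":0}]'
```

```text
clock: 81.55
position: [461.7, 224.2, 89.3]
ee_rot: [0.999, -0.051, -0.0, -0.001]
contact_force: [0.1, -0.1, -1.9]
gripper_width: 14.7
grasp_force: 62.0
clock: 82.35
position: [461.7, 224.3, 86.6]
ee_rot: [0.999, -0.051, 0.0, -0.001]
contact_force: [-1.2, -0.4, 6.1]
gripper_width: 14.5
grasp_force: 62.9
```

The lid touched down at z 86.6, as predicted. I release, rise and check.

```bash
python3 -m handwheel '[{"x":0,"y":0,"z":0,"ax":0,"ay":0,"az":0},{"x":0,"y":0,"z":0,"ax":0,"ay":0,"az":0},{"x":0,"y":0,"z":0,"ax":0,"ay":0,"az":0},{"x":0,"y":0,"z":0,"ax":0,"ay":0,"az":0},{"x":0,"y":0,"z":0,"ax":0,"ay":0,"az":0},{"x":0,"y":0,"z":0.05,"ax":0,"ay":0,"az":0},{"x":0,"y":0,"z":0.1,"ax":0,"ay":0,"az":0},{"x":0,"y":0,"z":0.1,"ax":0,"ay":0,"az":0}]' 0
python3 -m handwheel '[{"x":0.04,"y":-0.06,"z":0.15,"ax":0,"ay":0,"az":0},{"x":0.04,"y":-0.06,"z":0.15,"ax":0,"ay":0,"az":0},{"x":0.04,"y":-0.06,"z":0.15,"ax":0,"ay":0,"az":0},{"x":0.04,"y":-0.06,"z":0.15,"ax":0,"ay":0,"az":0},{"x":0.04,"y":-0.06,"z":0.15,"ax":0,"ay":0,"az":0},{"x":0.04,"y":-0.06,"z":0,"ax":0,"ay":0,"az":0},{"x":0.04,"y":-0.06,"z":0,"ax":0,"ay":0,"az":0},{"x":0,"y":0,"z":0,"ax":0,"ay":0,"az":0}]'
python3 - <<'E'
from h import *
t=st(); print(t)
im,c=shot("wrist","w21.png"); np.savez("w21.npz",*c); h=cv2.cvtColor(im,cv2.COLOR_RGB2HSV)
m=((h[...,1]<30)&(h[...,2]>110)).astype(np.uint8); m=cv2.morphologyEx(m,cv2.MORPH_OPEN,np.ones((3,3)))
n,l,s,ce=cv2.connectedComponentsWithStats(m)
for P,z in (((500,200),80),((540,45),8),((576,41),72)):
    p=proj(c,[*P,z]).astype(int); i=l[p[1],p[0]]; print(P,p,i,s[i])
    if i:
        k,_=cv2.findContours((l==i).astype(np.uint8),0,2); k=max(k,key=cv2.contourArea)
        W=np.array([ray(c,*q[0],z)[:2] for q in cv2.approxPolyDP(k,1.5,True)],np.float32); print(np.round(W[:12]).tolist(),cv2.minAreaRect(W))
E
```

```text
clock: 83.15
position: [461.6, 224.1, 137.1]
ee_rot: [0.999, -0.051, -0.0, -0.001]
contact_force: [0.3, -0.6, 0.7]
gripper_width: 42.8
grasp_force: 0.0
clock: 83.95
position: [517.6, 138.8, 285.2]
ee_rot: [0.999, -0.052, -0.001, -0.0]
contact_force: [-0.2, -0.1, -0.8]
gripper_width: 42.6
grasp_force: 0.0
(83.95, array([517.6, 138.8, 285.2]), [[0.995, -0.103, -0.002], [-0.103, -0.995, 0.001], [-0.002, -0.0, -1.0]], 42.59301450991675, array([-0.16314508, -0.07104433, -0.78238168]))
(500, 200) [211 178] 4 [   94   140   198   185 14922]
[[559.0, 276.0], [551.0, 281.0], [389.0, 296.0], [386.0, 300.0], [387.0, 396.0], [384.0, 397.0], [382.0, 348.0], [372.0, 348.0], [372.0, 318.0], [382.0, 307.0], [372.0, 300.0], [360.0, 302.0]] ((410.4393310546875, 200.27896118164062), (294.1138916015625, 278.6322326660156), 55.08137512207031)
(540, 45) [314 130] 0 [     0      0    512    384 142209]
(576, 41) [327 107] 2 [ 290   78   64  141 5735]
[[603.0, 10.0], [605.0, 31.0], [610.0, 38.0], [610.0, 45.0], [545.0, 54.0], [550.0, 82.0], [550.0, 69.0], [570.0, 66.0], [561.0, 65.0], [554.0, 58.0], [555.0, 55.0], [577.0, 51.0]] ((516.8661499023438, 52.44353485107422), (70.15791320800781, 188.7061767578125), 83.62004852294922)
```

The lid's corner matches the box corner, (559,277) against (556,277). The scoop lies in the tray, and the gripper is clear of everything.

```bash
python3 -c "
from h import *
print(arm.job_done())"
```

```text
the job is handed in; nothing more can be done
None
```

The cold box is packed and handed in at about 84 s (limit 210 s): all six ice pieces are in the ice bay, the bottom two dishes are stacked in the other bay, the lid is seated on the rim, and the scoop is back in the tray; the hand-in returned no verdict.

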